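# Clamp the lure blank and cure its nose

## Task

Crank the vise shut on the fishing-lure blank that stands between its jaws, until you feel it is held firmly; do not crush it. Then take the UV lamp off its pad, shine it straight at the blank's nose from about 5 cm for two seconds without touching the blank, and lay the lamp back flat on the pad. Leave the blank clamped, let go of everything, and do not knock the jar or the thread spool.

Things in the scene. Friction and masses are not known exactly. Their poses are not given: they have to be found in the camera images.
- vise: Small blue bench vise on a black base plate 160 x 180 x 18 mm, fixed. Origin: centre of the plate's underside, +z up. The screw runs along its y, 90 mm above the bench, crank at the -y end. Steel bed between the jaws 105 mm above the bench, 70 mm wide (x); jaws and back stop rise to 135 mm. The screw is stiff and keeps its place when let go.
- screw (a point): Point on the crank's axis, in the plane in which handle circles: 168 mm from the vise's origin along its -y, 90 mm above the bench. Axes as the vise's. Turning clockwise, seen from the crank's end looking along +y (handle at the top goes towards +x), closes the vise, 16 mm per turn; contact comes after 1.3 to 2.5 turns. The crank does not shift along y.
- handle (a point): Grip point on the red crank handle, a sleeve 16 mm in diameter, 80 mm long, parallel to the vise's y, spinning freely on its pin; on its axis, 52 mm from the inner end (crank arm), 28 mm from the outer. Circles screw at 45 mm radius; start angle varies. Use its position only. A gripper pointing down and closing across the sleeve here clears the arm all round.
- jaw: Blue sliding jaw, 60 mm wide (x), 28 mm thick, 30 mm high, moved along the vise's +y by the crank. Origin: on its gripping face (+y side), mid width, on the bed. Axes as the vise's. 25 N on the blank is the least that holds it; over 250 N crushes it.
- back_stop (a point): Top middle of the fixed blue back stop, 53 mm along +y from the vise's origin, 134 mm up. In front of it (-y) stands the back jaw: an orange face 12 mm thick on a stiff spring, set anywhere in a 10 mm range, so where the blank stops must be felt.
- crank_feel (a point): Outer end of the steel screw, 125 mm from the vise's origin along -y. Handle force along its path: about 7 N turns it free, growing as the blank is squeezed: 10 to 14 N firm (55 to 110 N at the jaws), 22 N crushed. First squeeze to firm takes 0.6 to 1.2 rad, to crushed 2.8 rad. When stopped, the stuck screw leaves up to 7 N either way: compare with the same angle one turn before.
- lure: Flat-sided, round-ended fishing-lure blank, green with a yellow belly, 120 mm long (its x), 22 mm thick (its y), 34 mm high, 60 g, standing loose on the vise's bed between the open jaws. Origin: centre of its underside; +x points to the orange nose, which sticks out beyond the jaws on the vise's +x side. It slides along the bed when the jaw pushes it.
- nose (a point): The tip of the blank's orange nose, 60 mm from the blank's origin along its +x and 17 mm above its underside. The spot to shine at.
- pad: Black rubber pad 180 x 100 x 4 mm, fixed on the bench to the left, long way along its x. Origin: centre of its underside, top 4 mm above that.
- lamp: UV curing lamp, 120 mm long (its x), aluminium body 24 x 24 mm, black head 25 mm long and 30 mm wide (its y) at the +x end, 120 g, lying flat on the pad. Origin: centre of its underside. It shines along its +x. Nothing has to be switched on.
- lens (a point): Middle of the lamp's front lens, 60 mm from the lamp's origin along its +x and 12 mm above its underside. Axes as the lamp's: +x is the beam.
- red_spool: Red thread spool, 38 mm in diameter, 46 mm high, standing loose on the bench: leave alone. Origin: centre of its underside.
- jar: Amber glass jar with steel lid, 48 mm in diameter, 55 mm high, standing loose on the bench: leave alone. Origin: centre of its underside.
Mind the look-alikes: they are no part of the job. Of the things shaped like the pad, the black one is meant.

How it is judged:
By the outcome, as a careful person would: the job done as asked, in the order asked, and still so for the second after the job is handed in, with the robot touching nothing.
It also fails if it takes over 72 s, if anything falls off the work surface, if the arm or the gripper's body presses on something with over 40 N, if the wrist force passes 120 N, or if a joint passes its speed limit or range.

## Robot

A 6-joint arm with a two-finger parallel gripper is mounted at the origin on the work surface. World frame = base frame: x ahead of the robot, y to its left, z up, the work surface at z = 0. Lengths are in mm, angles in degrees, forces in N, time in s.
With the tool pointing down it reaches from about 350 to 850 mm from the base axis. Payload 8.1 kg.
Tool frame: the origin (TCP) lies on the centre line of the jaws, within the pads' length; the fingertips stand 14 mm ahead of it and the grasp point (between the pads) lies 5 mm behind it; z points along the fingers, y is the line along which they close (so a half turn about z gives the same grasp; the last joint's range is limited). The gripper opens to 85 mm and grips with 20 to 120 N. Pads are 22 mm wide; open, the fingers measure 114 mm over their backs; the gripper's body (76 mm by 85 mm) begins 54 mm behind the grasp point. The pads swing forward as they close: fully open they stand 13 mm farther back than shut.
Start: joints at [72.17, 7.471, 85.268, -0, 87.261, -4.893], TCP at [134.309, 584.779, 245.292] pointing down, gripper open.
Joint ranges: [-169.43, 169.43], [-51.17, 129.36], [1.28, 143.12], [-76.62, 256.62], [0, 156.53], [-152.29, 152.29]. Speed limits (degrees/s): [136.94, 136.94, 159.86, 180, 180, 180].

## Interface

Orientations are given as [roll, pitch, yaw] about the fixed x, y, z axes, in that order (R = Rz(yaw) Ry(pitch) Rx(roll)).
In Python, from bench import sense, snapshot, camera_info, hand_in gives the robot as it stands. The module is installed in compiled form; this text tells all that it offers.
- The arm moves only by the tool apply_moves, never from a script. Its argument "deltas" is a list of rows, each a list of 7 numbers: the shift along the tool's x, y, z scaled (see below), then the turn, a rotation vector about the tool's x, y, z scaled (see below), then the opening, from 0 (shut) to 1 (fully open). In form: [[dx, dy, dz, ax, ay, az, claw], ...]. A call has 1 to 8 rows; each row shifts and turns the commanded pose from where the row before left it, along the tool's axes as they then stand; what a row does not reach is not made up. The controller multiplies each number of a shift by 0.03 m and each number of a turn by 0.08 rad. A row lasts 1/8 s, in which the tool goes at most 62.5 mm and 10.7 degrees, less where a joint would pass 70% of its speed; a pose out of reach is approached as far as the arm can. A call with a number of a shift or a turn outside -1 to 1 is refused whole. A call with a gripper value outside its range is refused whole. The fingers move at their own pace and stop on an object; "grip_force" is the grip in N (left out, the last holds). Time passes only in rows, so rows that do not move let the fingers close. It gives the time, the measured TCP pose, the force, the opening and the grip force at its end, in the units of the state.
- sense(): the state, without advancing time (a new reading comes with each control period).
- snapshot(name): name is "scene" or "top" or "wrist"; returns the picture (480x640x3 uint8, red, green, blue); there is no depth.
- camera_info(name): a dict with "vertical_fov" (degrees; the focal length in pixels is half the picture's height over the tangent of half this angle, whatever the lens; pixels are square), "cx", "cy" (the principal point, pixels), "k1" (the pictures are not rectified: a ray, as slopes to the right and down, at radius r is drawn at 1 + k1 r^2 times it, then the intrinsics apply), "origin" and "rotation" of the camera in the world; the wrist camera has in their place "tool_from_camera" (4x4, takes a point from camera to tool coordinates, whose origin is the TCP and whose axes are the flange's). Camera axes: x right, y up, looking along -z (the intrinsics and any distortion apply to the point x, -y, -z); pixel columns grow to the right and rows downward; lengths in mm; the calibration is good to about 2 mm. A picture is of the moment at which its call begins: read the wrist's pose just before it. camera_info takes no time and is no camera call.
- hand_in(): hands the job in; it is judged then, once.
The state is a dict: "time": time; "joint_pos": joint angles; "qd": joint speeds; "joint_efforts": joint torques, N m; "tool_pos": TCP position; "tcp_rot": TCP orientation; "ft_force": force on the tool from outside, world axes, zero at the start; "wrist_torque": the same for the moment, N m; "finger_gap": finger opening in mm; "grip_force": force on a finger pad.
Only numpy, scipy, OpenCV 4.12 (cv2) and the standard library are available. Lean on these libraries where they do the work, as an engineer would, in place of code of your own. Each camera call takes 0.05 s, during which the arm holds its last target. There are 200 camera calls.

## Working session

There is one attempt and no reset: what is moved stays moved. The work goes in short steps, Python scripts to look and compute and a tool call to move; the robot and the scene stay as the last step left them, time stands still between calls to the robot, and variables do not carry over. Pictures are saved under pics/ and viewed, at most 10 in all, crops included, and the job is handed in when it is done.

Besides the shell and the picture viewer there is one more tool, called after "Emit:" as name([rows], argument=value, ...), one row to a line, values as JSON. apply_moves: Moves the arm, as the interface text tells. Its arguments: {"type":"object","properties":{"deltas":{"type":"array"},"grip_force":{"type":"number"}},"required":["deltas"]}

```bash
mkdir -p pics; python3 - <<'E'
from bench import *
import cv2,numpy as np
np.set_printoptions(precision=4,suppress=True)
s=sense();print({k:np.round(v,3) for k,v in s.items()})
for n in ("scene","top","wrist"):
    im=snapshot(n);cv2.imwrite(f"pics/{n}0.png",im[:,:,::-1]);print(n,camera_info(n))
E
```

```text
{'time': np.float64(0.0), 'joint_pos': array([72.169,  7.515, 85.331, -0.001, 87.262, -4.892]), 'qd': array([-0.047,  0.07 ,  0.034, -0.059, -0.051, -0.028]), 'joint_efforts': array([  0.001, -56.939, -50.056,  -0.   ,   0.015,   0.   ]), 'tool_pos': array([134.154, 584.256, 244.222]), 'tcp_rot': array([-179.892,   -0.008,  167.061]), 'ft_force': array([ 0.17 ,  0.397, -0.057]), 'wrist_torque': array([ 0.023,  0.009, -0.023]), 'grip_force': np.float64(0.0), 'finger_gap': np.float64(85.437)}
scene {'vertical_fov': 54.37436410379916, 'cx': 321.18176067223857, 'cy': 234.60652527480337, 'k1': -0.023202380094936186, 'origin': array([1235.3395,  226.2008,  842.3094]), 'rotation': array([44.4644, -0.6752, 99.6953])}
top {'vertical_fov': 50.23259500929957, 'cx': 310.77875092032275, 'cy': 236.42089979316154, 'k1': -0.14820635155259343, 'origin': array([ 298.2434,  106.7411, 1209.4945]), 'rotation': array([ 11.461 ,  -0.152 , -94.8127])}
wrist {'vertical_fov': 71.98956157076289, 'cx': 311.47373687962124, 'cy': 236.90591290953654, 'k1': -0.045447300333679, 'tool_from_camera': array([[  -0.0004,    0.9585,    0.2852,   71.0705],
       [   1.    ,    0.    ,    0.0012,    0.395 ],
       [   0.0011,    0.2852,   -0.9585, -127.9208],
       [   0.    ,    0.    ,    0.    ,    1.    ]])}
```

View pics/scene0.png

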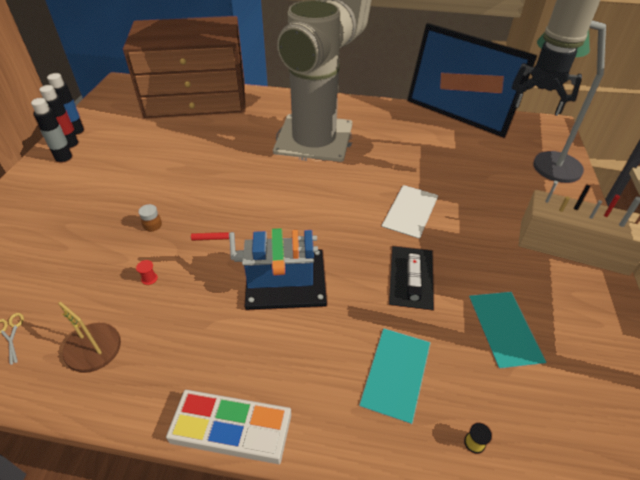

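View pics/top0.png

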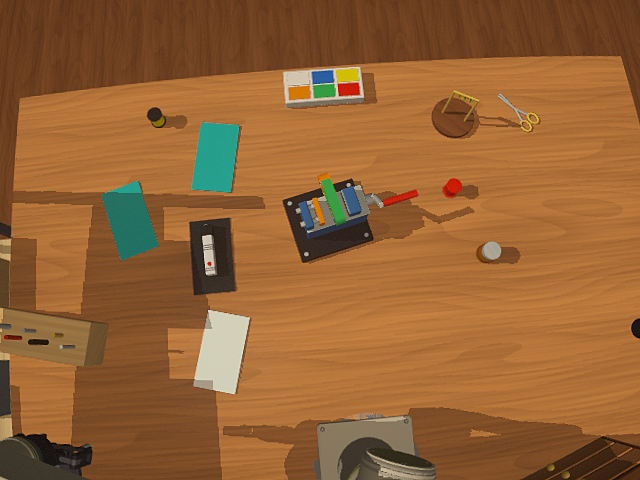

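The top view shows the vise at about (328,220) with its nose pointing up (325,180). The crank handle runs (385,202)–(415,193), the lamp lies on the black pad at (210,255) with its head up at (206,230), the red spool is at (453,187) and the jar at (489,252).

```bash
cat > h.py <<'E'
from bench import *
import cv2,numpy as np
from scipy.spatial.transform import Rotation as R
np.set_printoptions(precision=3,suppress=True)
def cam(n,s=None):
    c=camera_info(n);f=240/np.tan(np.radians(c['vertical_fov']/2))
    if n=='wrist':
        s=s or sense();Rt=R.from_euler('xyz',s['tcp_rot'],degrees=True).as_matrix()
        T=c['tool_from_camera'];M=Rt@T[:3,:3];o=np.array(s['tool_pos'])+Rt@T[:3,3]
    else: M=R.from_euler('xyz',c['rotation'],degrees=True).as_matrix();o=np.array(c['origin'])
    return f,c['cx'],c['cy'],c['k1'],M,o
def ray(C,p):
    f,cx,cy,k,M,o=C;p=np.atleast_2d(p).astype(float);d=(p-[cx,cy])/f;u=d.copy()
    for _ in range(20): u=d/(1+k*(u**2).sum(1,keepdims=True))
    v=np.c_[u[:,0],-u[:,1],-np.ones(len(u))]@M.T
    return o,v
def onz(C,p,z):
    o,v=ray(C,p);return o+v*((z-o[2])/v[:,2:])
def proj(C,P):
    f,cx,cy,k,M,o=C;q=(np.atleast_2d(P)-o)@M;u=np.c_[q[:,0],-q[:,1]]/-q[:,2:]
    return u*(1+k*(u**2).sum(1,keepdims=True))*f+[cx,cy]
def tri(*cp):
    A=np.zeros((3,3));b=np.zeros(3)
    for C,p in cp:
        o,v=ray(C,p);v=v[0]/np.linalg.norm(v[0]);Q=np.eye(3)-np.outer(v,v);A+=Q;b+=Q@o
    X=np.linalg.solve(A,b);return X,[np.linalg.norm(np.cross(X-ray(C,p)[0],ray(C,p)[1][0]/np.linalg.norm(ray(C,p)[1][0]))) for C,p in cp]
def mask(im,lo,hi,box=None):
    h=cv2.cvtColor(im,cv2.COLOR_RGB2HSV)
    m=cv2.inRange(h,np.array(lo),np.array(hi))
    if lo[0]==0 and hi[0]<=6: m|=cv2.inRange(h,np.array([174,lo[1],lo[2]]),np.array([180,hi[1],hi[2]]))
    if box: k=np.zeros_like(m);x0,y0,x1,y1=box;k[y0:y1,x0:x1]=255;m&=k
    return m
def big(m):
    cs,_=cv2.findContours(m,cv2.RETR_EXTERNAL,cv2.CHAIN_APPROX_NONE);c=max(cs,key=cv2.contourArea)
    return c[:,0,:].astype(float)
def rect(c): return cv2.minAreaRect(c.astype(np.float32))
E
python3 - <<'E'
from h import *
S=cv2.imread('pics/scene0.png')[:,:,::-1].copy();T=cv2.imread('pics/top0.png')[:,:,::-1].copy()
def crop(im,x,y,w,h,k): return cv2.resize(im[y:y+h,x:x+w],None,fx=k,fy=k,interpolation=cv2.INTER_CUBIC)
a=np.hstack([crop(T,275,165,160,110,2.5),crop(S,185,220,160,110,2.5)])
b=np.hstack([crop(T,180,210,66,100,3),crop(S,380,240,66,100,3),crop(T,430,165,90,100,2.2).repeat(1,0)[:,:]]) if 0 else np.hstack([crop(T,180,210,133,100,3),crop(S,350,235,133,100,3)])
b=b[:, :800] if b.shape[1]>800 else np.pad(b,((0,0),(0,800-b.shape[1]),(0,0)))
cv2.imwrite('pics/c1.png',np.vstack([a,b])[:,:,::-1])
CT,CS=cam('top'),cam('scene')
mt=mask(T,(0,170,90),(6,255,255),(370,180,430,215));ms=mask(S,(0,170,90),(6,255,255),(185,225,240,250))
for n,m in(('T',mt),('S',ms)):
    r=rect(big(m));print(n,'handle',r,cv2.boxPoints(r))
for n,im,C,bx in(('T',T,CT,(275,170,385,270)),('S',S,CS,(235,225,335,315))):
    for nm,lo,hi in(('orange',(8,180,150),(20,255,255)),('green',(45,120,60),(75,255,255)),('blue',(100,120,60),(125,255,255)),('black',(0,0,0),(180,140,45))):
        m=mask(im,lo,hi,bx);print(n,nm,rect(big(m)))
E
```

```text
T handle ((399.9804382324219, 197.53733825683594), (6.621705055236816, 35.792999267578125), 72.6459732055664) [[381.911 199.715]
 [416.075 189.039]
 [418.05  195.359]
 [383.886 206.036]]
S handle ((209.3986358642578, 235.76303100585938), (6.810145854949951, 37.01165771484375), 87.87889862060547) [[190.779 233.045]
 [227.766 231.675]
 [228.018 238.481]
 [191.032 239.851]]
T orange ((317.8999938964844, 210.20001220703125), (26.246902465820312, 6.008326530456543), 71.56504821777344)
T green ((333.06494140625, 201.21673583984375), (46.81435775756836, 11.574624061584473), 69.22774505615234)
T blue ((351.5839538574219, 199.6058349609375), (26.48508644104004, 10.76490592956543), 70.01689910888672)
T black ((349.3287658691406, 236.376708984375), (20.833324432373047, 43.422264099121094), 69.44395446777344)
S orange ((294.97381591796875, 243.97630310058594), (26.117374420166016, 3.345820426940918), 87.1375961303711)
S green ((277.5, 244.0), (30.0, 9.0), 90.0)
S blue ((278.8554382324219, 275.45159912109375), (22.09305763244629, 67.06437683105469), 87.95458984375)
S black ((283.639404296875, 280.5906982421875), (54.21298599243164, 80.48799133300781), 86.18592071533203)
```

View pics/c1.png

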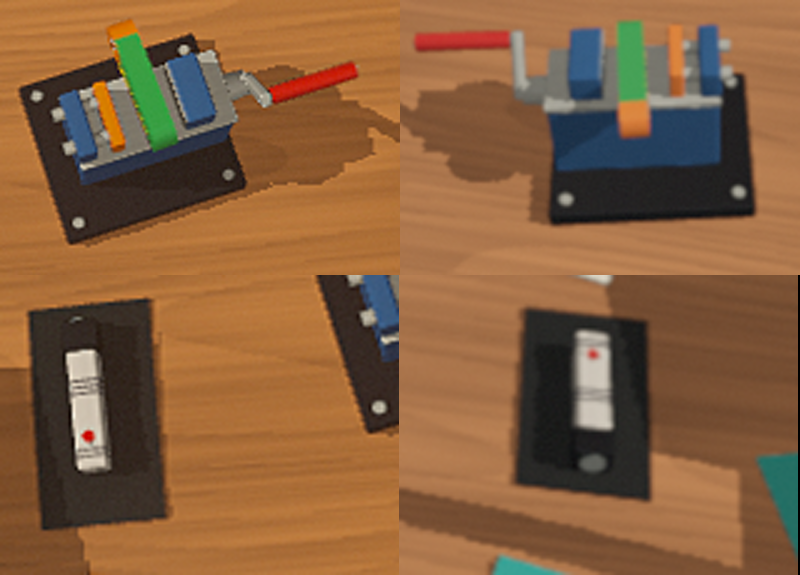

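The crops show the crank arm pointing up, with the red sleeve running toward −y. The plate corners in the top crop are at (20,88), (195,35), (245,187) and (70,243). The lamp's black head is toward +x and its tail is on the robot's side.

```bash
python3 - <<'E'
from h import *
CT,CS=cam('top'),cam('scene')
ho,e1=tri((CT,(417.1,192.2)),(CS,(190.9,236.4)));hi,e2=tri((CT,(382.9,202.9)),(CS,(227.9,235.1)))
d=hi-ho;print('handle out',ho,e1,'in',hi,e2,'len',np.linalg.norm(d),'yaw of +y dir',np.degrees(np.arctan2(d[1],d[0]))-90)
c=np.array([(20,88),(195,35),(245,187),(70,243)])/2.5+[275,165]
P=onz(CT,c,18);print('plate',P,P.mean(0))
print([np.linalg.norm(P[i]-P[i-1]) for i in range(4)],[np.degrees(np.arctan2(*(P[i]-P[i-1])[[1,0]])) for i in range(4)])
sc=np.array([(37,96),(183,50),(228,175),(79,222)])/2.5+[275,165];Q=onz(CT,sc,20);print('screws',Q,Q.mean(0))
q=np.array([(549,222),(755,213)])/2.5+[185-160,220];print('scene plate corners',onz(CS,q,18))
# jar & spool
for n,p,z in(('spool',(453,187),46),('jar',(491,250),55)):print(n,onz(CT,p,z))
# lamp: body tail/ head
l=np.array([(66,352),(98,348),(110,468),(78,473),(63,323),(97,317)])/3+[180,210]
print('lamp top',onz(CT,l,28))
ls=np.array([(576,332),(609,331),(613,430),(573,428)])/3+[350-133,235];print('lamp scene',onz(CS,ls,28))
pd=np.array([(28,312),(151,299),(168,517),(42,529)])/3+[180,210];p=onz(CT,pd,4);print('pad',p,p.mean(0))
print('green',onz(CT,(333.06,201.2),139))
E
```

```text
handle out [ 596.568 -156.992  126.482] [np.float64(0.6588380836278963), np.float64(0.6588380836279185)] in [578.628 -79.305 126.426] [np.float64(0.6008112199833252), np.float64(0.600811219983286)] len 79.73205777079039 yaw of +y dir 13.00356232221904
plate [[633.099 142.607  18.   ]
 [672.433 -31.223  18.   ]
 [518.195 -63.405  18.   ]
 [478.585 106.741  18.   ]] [575.578  38.68   18.   ]
[np.float64(158.62167826984546), np.float64(178.22476105989148), np.float64(157.55958891513575), np.float64(174.69597933937527)] [np.float64(13.068297905908071), np.float64(-77.24984699372922), np.float64(-168.2140474042148), np.float64(103.10500822219788)]
screws [[623.205 126.823  20.   ]
 [657.566 -17.79   20.   ]
 [530.744 -48.196  20.   ]
 [497.502  96.672  20.   ]] [577.254  39.377  20.   ]
scene plate corners [[684.464 -24.022  18.   ]
 [643.953 147.735  18.   ]]
spool [[ 625.156 -266.305   46.   ]]
jar [[ 463.898 -332.663   55.   ]]
lamp top [[345.149 350.441  28.   ]
 [346.381 325.554  28.   ]
 [255.292 321.697  28.   ]
 [253.238 346.37   28.   ]
 [367.431 351.605  28.   ]
 [370.058 325.017  28.   ]]
lamp scene [[719.495 324.985  28.   ]
 [714.931 346.61   28.   ]
 [786.227 350.81   28.   ]
 [789.181 325.888  28.   ]]
pad [[379.468 383.951   4.   ]
 [382.314 286.116   4.   ]
 [213.981 283.574   4.   ]
 [211.467 381.917   4.   ]] [296.807 333.889   4.   ]
green [[587.823  31.075 139.   ]]
```

```bash
cat > plan.py <<'E'
from h import *
import json,os
def load():
    return np.array(json.load(open('cmd.json')),float) if os.path.exists('cmd.json') else np.array([134.309,584.779,245.292,180,0,167.061])
def plan(way,claw=1.0,vmax=28,wmax=4.3,n=None,show=True,start=None,save=True):
    """way: list of [x,y,z,roll,pitch,yaw] or 3/4 long (tool down, yaw). Prints rows in calls of 8; saves commanded end."""
    c=load() if start is None else np.array(start,float);p=c[:3].copy();Q=R.from_euler('xyz',c[3:],degrees=True);rows=[]
    for w in way:
        w=np.array(w,float)
        if len(w)==4: w=np.r_[w[:3],180,0,w[3]]
        Qt=R.from_euler('xyz',w[3:],degrees=True);p0=p.copy();Q0=Q
        rv=(Q0.inv()*Qt).as_rotvec();L=np.linalg.norm(w[:3]-p0)
        k=n or max(1,int(np.ceil(max(L/vmax,np.degrees(np.linalg.norm(rv))/wmax))))
        for i in range(1,k+1):
            a=i/k;pt=p0+a*(w[:3]-p0);Qi=Q0*R.from_rotvec(rv*a)
            d=np.round(Q.inv().apply(pt-p)/30,2);t=np.round((Q.inv()*Qi).as_rotvec()/.08,2)
            p=p+Q.apply(d*30);Q=Q*R.from_rotvec(t*.08);rows.append([*(d+0),*(t+0),claw])
    if save: json.dump([*p,*Q.as_euler('xyz',degrees=True)],open('cmd.json','w'))
    for i in range(0,len(rows),8):
        if show: print('['+','.join('['+','.join('%g'%x for x in r)+']' for r in rows[i:i+8])+']')
    return rows
E
python3 - <<'E'
from plan import *
CT,CS=cam('top'),cam('scene')
l=(np.array([(66,352),(98,348),(110,468),(78,473),(63,323),(97,317)])-[0,275])/3+[180,210]
P=onz(CT,l,28);print('lamp top',P)
pd=(np.array([(28,312),(151,299),(168,517),(42,529)])-[0,275])/3+[180,210];p=onz(CT,pd,4);print('pad',p,p.mean(0))
ls=(np.array([(576,332),(609,331),(613,430),(573,428)])-[0,275])/3+[350-133,235];print('lamp scene',onz(CS,ls,28))
plan([[590,-19,300,103]])
E
```

```text
lamp top [[559.988 340.292  28.   ]
 [561.076 314.666  28.   ]
 [465.072 309.822  28.   ]
 [463.15  335.093  28.   ]
 [583.67  341.735  28.   ]
 [586.236 314.336  28.   ]]
pad [[601.063 374.865   4.   ]
 [603.295 273.914   4.   ]
 [425.952 270.06    4.   ]
 [424.253 370.633   4.   ]] [513.641 322.368   4.   ]
lamp scene [[471.756 315.347  28.   ]
 [466.038 340.956  28.   ]
 [565.027 346.088  28.   ]
 [568.365 316.863  28.   ]]
[[-0.69,-0.58,-0.07,0,0,0.5,1],[-0.71,-0.55,-0.06,0,0,0.5,1],[-0.74,-0.52,-0.07,0,0,0.5,1],[-0.75,-0.49,-0.06,0,0,0.5,1],[-0.77,-0.47,-0.07,0,0,0.5,1],[-0.79,-0.43,-0.06,0,0,0.49,1],[-0.81,-0.4,-0.07,0,0,0.5,1],[-0.82,-0.36,-0.06,0,0,0.5,1]]
[[-0.84,-0.34,-0.07,0,0,0.5,1],[-0.85,-0.3,-0.06,0,0,0.5,1],[-0.86,-0.26,-0.07,0,0,0.5,1],[-0.87,-0.23,-0.06,0,0,0.5,1],[-0.88,-0.2,-0.07,0,0,0.5,1],[-0.88,-0.16,-0.06,0,0,0.5,1],[-0.9,-0.12,-0.07,0,0,0.5,1],[-0.89,-0.09,-0.06,0,0,0.5,1]]
[[-0.9,-0.06,-0.07,0,0,0.5,1],[-0.9,-0.01,-0.06,0,0,0.49,1],[-0.9,0.02,-0.07,0,0,0.5,1],[-0.9,0.05,-0.06,0,0,0.5,1],[-0.9,0.09,-0.07,0,0,0.5,1],[-0.89,0.12,-0.06,0,0,0.5,1],[-0.89,0.17,-0.07,0,0,0.5,1],[-0.87,0.19,-0.06,0,0,0.5,1]]
[[-0.87,0.23,-0.07,0,0,0.5,1],[-0.86,0.27,-0.06,0,0,0.5,1],[-0.85,0.3,-0.07,0,0,0.5,1],[-0.84,0.33,-0.06,0,0,0.5,1]]
```

Emit:
apply_moves([
  [-0.69,-0.58,-0.07,0,0,0.5,1],
  [-0.71,-0.55,-0.06,0,0,0.5,1],
  [-0.74,-0.52,-0.07,0,0,0.5,1],
  [-0.75,-0.49,-0.06,0,0,0.5,1],
  [-0.77,-0.47,-0.07,0,0,0.5,1],
  [-0.79,-0.43,-0.06,0,0,0.49,1],
  [-0.81,-0.4,-0.07,0,0,0.5,1],
  [-0.82,-0.36,-0.06,0,0,0.5,1],
])

```text
time: 1.15
tool_pos: [264.8, 411.5, 260.7]
tcp_rot: [-180.0, -0.0, 148.7]
ft_force: [0.6, -0.1, -0.1]
finger_gap: 85.7
grip_force: 0.0
```

Emit:
apply_moves([
  [-0.84,-0.34,-0.07,0,0,0.5,1],
  [-0.85,-0.3,-0.06,0,0,0.5,1],
  [-0.86,-0.26,-0.07,0,0,0.5,1],
  [-0.87,-0.23,-0.06,0,0,0.5,1],
  [-0.88,-0.2,-0.07,0,0,0.5,1],
  [-0.88,-0.16,-0.06,0,0,0.5,1],
  [-0.9,-0.12,-0.07,0,0,0.5,1],
  [-0.89,-0.09,-0.06,0,0,0.5,1],
])

```text
time: 2.15
tool_pos: [395.0, 239.0, 276.3]
tcp_rot: [-180.0, -0.0, 130.4]
ft_force: [0.3, -0.3, -0.2]
finger_gap: 85.2
grip_force: 0.0
```

Emit:
apply_moves([
  [-0.9,-0.06,-0.07,0,0,0.5,1],
  [-0.9,-0.01,-0.06,0,0,0.49,1],
  [-0.9,0.02,-0.07,0,0,0.5,1],
  [-0.9,0.05,-0.06,0,0,0.5,1],
  [-0.9,0.09,-0.07,0,0,0.5,1],
  [-0.89,0.12,-0.06,0,0,0.5,1],
  [-0.89,0.17,-0.07,0,0,0.5,1],
  [-0.87,0.19,-0.06,0,0,0.5,1],
])

```text
time: 3.15
tool_pos: [525.1, 66.6, 291.8]
tcp_rot: [-180.0, -0.0, 112.1]
ft_force: [0.2, -0.2, -0.2]
finger_gap: 85.5
grip_force: 0.0
```

Emit:
apply_moves([
  [-0.87,0.23,-0.07,0,0,0.5,1],
  [-0.86,0.27,-0.06,0,0,0.5,1],
  [-0.85,0.3,-0.07,0,0,0.5,1],
  [-0.84,0.33,-0.06,0,0,0.5,1],
  [0,0,0,0,0,0,1],
  [0,0,0,0,0,0,1],
])

```text
time: 3.9
tool_pos: [589.5, -18.7, 299.4]
tcp_rot: [-180.0, -0.0, 103.0]
ft_force: [-0.2, 0.3, -0.3]
finger_gap: 85.3
grip_force: 0.0
```

```bash
python3 - <<'E'
from plan import *
s=sense();im=snapshot('wrist');print(load(),s['tool_pos'],s['tcp_rot'],s['time'],s['ft_force']);json.dump([*s['tool_pos'],*s['tcp_rot']],open('w1.json','w'))
cv2.imwrite('pics/w1.png',im[:,:,::-1])
for nm,lo,hi in(('red',(0,170,80),(5,255,255)),('orange',(8,180,120),(20,255,255)),('green',(45,120,60),(75,255,255)),('blue',(100,120,60),(125,255,255))):
    r=rect(big(mask(im,lo,hi)));print(nm,r,cv2.boxPoints(r).tolist())
E
```

```text
[589.869 -19.045 299.892 180.      0.    102.981] [589.507 -18.677 299.443] [-179.951   -0.036  103.007] 3.9 [-0.245  0.339 -0.342]
red ((289.6698303222656, 311.0943908691406), (73.7923583984375, 15.324823379516602), 88.09085083007812) [[280.782470703125, 274.4739685058594], [296.09881591796875, 273.9634094238281], [298.55718994140625, 347.7148132324219], [283.2408447265625, 348.2253723144531]]
orange ((583.4185791015625, 180.55474853515625), (25.999773025512695, 48.13765335083008), 22.380136489868164) [[562.2337036132812, 197.8609619140625], [580.5620727539062, 153.34912109375], [604.6034545898438, 163.24853515625], [586.2750854492188, 207.7603759765625]]
green ((328.24420166015625, 168.1792755126953), (27.107328414916992, 116.30638885498047), 88.2901840209961) [[269.7124938964844, 156.36679077148438], [385.9670715332031, 152.89651489257812], [386.7759094238281, 179.99176025390625], [270.5213317871094, 183.4620361328125]]
blue ((316.0, 211.0), (28.0, 64.0), 90.0) [[284.0, 197.0], [348.0, 197.0], [348.0, 225.0], [284.0, 225.0]]
```

View pics/w1.png

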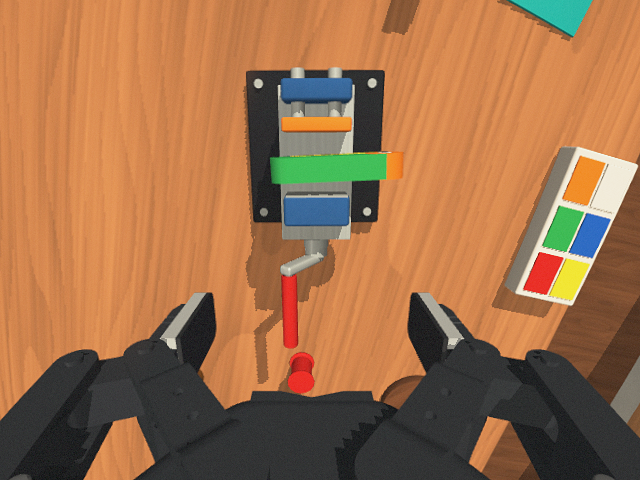

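The wrist view shows the plate screws at (258,84), (372,83), (367,212) and (264,212). The handle runs (289,273)–(291,348) and the green lure's nose is at (403,165).

```bash
python3 - <<'E'
from plan import *
w=json.load(open('w1.json'));CW=cam('wrist',{'tool_pos':w[:3],'tcp_rot':w[3:]});CT,CS=cam('top'),cam('scene')
Q=onz(CW,[(258,84),(372,83),(367,212),(264,212)],19);print(Q,Q.mean(0),[np.linalg.norm(Q[i]-Q[i-1]) for i in range(4)])
P=onz(CW,[(247,71),(384,69.5),(378,222),(254,222)],18);print('plate',P,P.mean(0),[np.linalg.norm(P[i]-P[i-1]) for i in range(4)],[np.degrees(np.arctan2(*(P[i]-P[i-1])[[1,0]])) for i in range(4)])
# handle
out=[(CW,(290.9,347.9)),(CT,(417.1,192.2)),(CS,(190.9,236.4))];inn=[(CW,(288.9,274.3)),(CT,(382.9,202.9)),(CS,(227.9,235.1))]
for s in(out,inn): print('handle',tri(*s),tri(*s[:2])[0],tri(s[0],s[2])[0])
a=tri(*out)[0];b=tri(*inn)[0];print(np.degrees(np.arctan2(*(b-a)[[1,0]]))-90,np.linalg.norm(b-a))
# jaw & stop
print('stop top', onz(CW,[(281,80),(352,80),(281,103),(352,103)],135))
print('jaw top', onz(CW,[(285,196),(348,196),(285,225),(348,225)],135))
print('lure', onz(CW,[(270,158),(403,152),(403,178),(270,183)],139))
E
```

```text
[[501.046  97.618  19.   ]
 [627.942 128.022  19.   ]
 [662.711 -18.838  19.   ]
 [535.947 -48.102  19.   ]] [581.911  39.675  19.   ] [np.float64(149.84111978339095), np.float64(130.4869329666411), np.float64(150.9194361956799), np.float64(130.0982135264562)]
plate [[486.022 108.611  18.   ]
 [637.55  145.244  18.   ]
 [680.187 -28.399  18.   ]
 [525.791 -64.04   18.   ]] [582.387  40.354  18.   ] [np.float64(177.1719136728317), np.float64(155.89299929835695), np.float64(178.80017056535172), np.float64(158.45642513039664)] [np.float64(102.97125992169187), np.float64(13.590899212010296), np.float64(-76.20435690752328), np.float64(-167.0012013542644)]
handle (array([ 598.355, -156.877,  128.629]), [np.float64(2.779466314805134), np.float64(2.1286641720440347), np.float64(1.589128821859691)]) [ 598.873 -158.555  126.888] [ 600.623 -154.798  131.93 ]
handle (array([579.873, -78.703, 126.714]), [np.float64(1.9583855365235778), np.float64(1.4310758586090613), np.float64(1.1194203680222392)]) [581.198 -80.661 118.417] [581.555 -77.691 129.228]
13.301786049056346 80.35160674600081
stop top [[539.765  91.768 135.   ]
 [596.278 104.83  135.   ]
 [543.37   74.358 135.   ]
 [600.789  87.628 135.   ]]
jaw top [[562.524  -1.175 135.   ]
 [617.251  11.461 135.   ]
 [567.942 -27.321 135.   ]
 [624.05  -14.368 135.   ]]
lure [[543.552  28.694 139.   ]
 [652.765  59.205 139.   ]
 [659.288  38.134 139.   ]
 [547.638   7.795 139.   ]]
```

```bash
cat > vise.py <<'E'
from plan import *
O=np.array([581,40.]);yaw=13.2;c_,s_=np.cos(np.radians(yaw)),np.sin(np.radians(yaw))
X=np.array([c_,s_,0]);Y=np.array([-s_,c_,0]);S=np.r_[O,90]-168*Y
def hp(t,r=45): t=np.radians(t);return S+r*(np.sin(t)*X+np.cos(t)*np.array([0,0,1]))-[0,0,5]
E
python3 - <<'E'
from vise import *
h=hp(-37);print(h,S);plan([[*h[:2],190,103.2],[*h,103.2]])
E
```

```text
[ 592.997 -129.745  120.939] [ 619.363 -123.561   90.   ]
[[-0.6,-0.12,0.61,0,0,-0.01,1],[-0.61,-0.12,0.61,0,0,-0.01,1],[-0.6,-0.13,0.61,0,0,0,1],[-0.6,-0.12,0.61,0,0,-0.01,1],[-0.61,-0.12,0.61,0,0,-0.01,1],[-0.6,-0.12,0.61,0,0,-0.01,1],[0,0,0.77,0,0,0,1],[0,0,0.77,0,0,0,1]]
[[0,0,0.77,0,0,0,1]]
```

Emit:
apply_moves([
  [-0.6,-0.12,0.61,0,0,-0.01,1],
  [-0.61,-0.12,0.61,0,0,-0.01,1],
  [-0.6,-0.13,0.61,0,0,0,1],
  [-0.6,-0.12,0.61,0,0,-0.01,1],
  [-0.61,-0.12,0.61,0,0,-0.01,1],
  [-0.6,-0.12,0.61,0,0,-0.01,1],
  [0,0,0.77,0,0,0,1],
  [0,0,0.77,0,0,0,1],
], grip_force=50)

```text
time: 4.95
tool_pos: [593.1, -130.9, 142.6]
tcp_rot: [180.0, 0.0, 103.2]
ft_force: [0.0, 0.5, 0.3]
finger_gap: 85.4
grip_force: 0.0
```

Emit:
apply_moves([
  [0,0,0.77,0,0,0,1],
  [0,0,0,0,0,0,0.4],
  [0,0,0,0,0,0,0.2],
  [0,0,0,0,0,0,0],
  [0,0,0,0,0,0,0],
  [0,0,0,0,0,0,0],
], grip_force=50)

```text
time: 5.7
tool_pos: [593.2, -130.4, 122.1]
tcp_rot: [180.0, 0.1, 103.2]
ft_force: [-4.7, -1.8, 5.1]
finger_gap: 14.7
grip_force: 48.6
```

```bash
python3 - <<'E'
from vise import *
s=sense();im=snapshot('wrist');print(load(),s['tool_pos'],s['tcp_rot'],s['time'],s['ft_force'],s['finger_gap'],s['grip_force'])
cv2.imwrite('pics/w2.png',im[:,:,::-1])
plan([[*hp(t),103.2] for t in np.arange(-22,-22+16*15+1,15)],claw=0,n=1,save=False)
E
```

```text
[ 593.101 -129.784  120.792  180.       0.     103.211] [ 593.185 -130.393  122.145] [179.992   0.07  103.213] 5.7 [-4.665 -1.793  5.087] 14.71539255457528 48.59890043735504
[[0,0.34,-0.2,0,0,0,0],[0,0.38,-0.1,0,0,0,0],[0,0.39,0.01,0,0,0,0],[0,0.38,0.1,0,0,0,0],[0,0.33,0.2,0,0,0,0],[0,0.28,0.28,0,0,0,0],[0,0.19,0.34,0,0,0,0],[0,0.1,0.38,0,0,0,0]]
[[0,0,0.39,0,0,0,0],[0,-0.11,0.38,0,0,0,0],[0,-0.2,0.34,0,0,0,0],[0,-0.28,0.27,0,0,0,0],[0,-0.34,0.19,0,0,0,0],[0,-0.38,0.1,0,0,0,0],[0,-0.39,0,0,0,0,0],[0,-0.38,-0.11,0,0,0,0]]
[[0,-0.33,-0.19,0,0,0,0]]
```

View pics/w2.png

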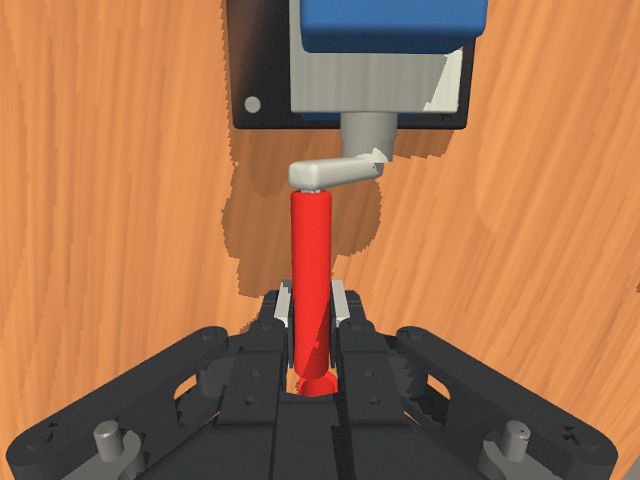

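The sleeve is held centred between the pads, with the inner end at (311,193) and the outer at (311,375). The gripper clears the crank arm. Now I start cranking.

Emit:
apply_moves([
  [0,0.34,-0.2,0,0,0,0],
  [0,0.38,-0.1,0,0,0,0],
  [0,0.39,0.01,0,0,0,0],
  [0,0.38,0.1,0,0,0,0],
])

```text
time: 6.25
tool_pos: [636.5, -120.1, 127.4]
tcp_rot: [-179.9, 0.0, 103.2]
ft_force: [-5.7, -1.8, 0.5]
finger_gap: 14.2
grip_force: 48.7
```

Emit:
apply_moves([
  [0,0.33,0.2,0,0,0,0],
  [0,0.28,0.28,0,0,0,0],
  [0,0.19,0.34,0,0,0,0],
  [0,0.1,0.38,0,0,0,0],
])

```text
time: 6.75
tool_pos: [662.7, -113.8, 91.2]
tcp_rot: [-179.9, 0.0, 103.2]
ft_force: [-8.0, -1.3, 5.8]
finger_gap: 14.1
grip_force: 49.2
```

Emit:
apply_moves([
  [0,0,0.39,0,0,0,0],
  [0,-0.11,0.38,0,0,0,0],
  [0,-0.2,0.34,0,0,0,0],
  [0,-0.28,0.27,0,0,0,0],
])

```text
time: 7.25
tool_pos: [647.2, -117.5, 51.2]
tcp_rot: [179.8, 0.1, 103.2]
ft_force: [-1.3, 2.9, 10.9]
finger_gap: 14.4
grip_force: 49.6
```

Emit:
apply_moves([
  [0,-0.34,0.19,0,0,0,0],
  [0,-0.38,0.1,0,0,0,0],
  [0,-0.39,0,0,0,0,0],
  [0,-0.38,-0.11,0,0,0,0],
])

```text
time: 7.75
tool_pos: [603.2, -127.9, 44.2]
tcp_rot: [179.8, 0.1, 103.2]
ft_force: [6.8, 0.2, -4.9]
finger_gap: 14.4
grip_force: 49.0
```

Emit:
apply_moves([
  [0,-0.33,-0.19,0,0,0,0],
  [0,-0.28,-0.28,0,0,0,0],
  [0,-0.19,-0.34,0,0,0,0],
  [0,-0.1,-0.38,0,0,0,0],
])

```text
time: 8.25
tool_pos: [575.3, -134.4, 79.5]
tcp_rot: [-179.9, 0.0, 103.2]
ft_force: [3.6, -4.9, -7.7]
finger_gap: 14.5
grip_force: 49.0
```

Emit:
apply_moves([
  [0,0,-0.39,0,0,0,0],
  [0,0.11,-0.38,0,0,0,0],
  [0,0.2,-0.34,0,0,0,0],
  [0,0.28,-0.27,0,0,0,0],
])

```text
time: 8.75
tool_pos: [591.4, -130.6, 121.1]
tcp_rot: [-179.7, 0.0, 103.2]
ft_force: [-7.2, -4.7, -1.7]
finger_gap: 14.3
grip_force: 49.7
```

```bash
cat >> vise.py <<'E'
def tang(p,f):
    u=(np.array(p)-S+[0,0,5]);f=np.array(f);x,z=u@X,u[2];th=np.arctan2(x,z)
    t=np.cos(th)*X-np.sin(th)*np.array([0,0,1]);r=np.sin(th)*X+np.cos(th)*np.array([0,0,1])
    return np.degrees(th)%360,np.hypot(x,z),-f@t,f@r
E
python3 - <<'E'
from vise import *
D=[((636.5,-120.1,127.4),(-5.7,-1.8,.5)),((662.7,-113.8,91.2),(-8,-1.3,5.8)),((647.2,-117.5,51.2),(-1.3,2.9,10.9)),((603.2,-127.9,44.2),(6.8,.2,-4.9)),((575.3,-134.4,79.5),(3.6,-4.9,-7.7)),((591.4,-130.6,121.1),(-7.2,-4.7,-1.7))]
for d in D: print(tang(*d))
A=np.array([[(np.array(p)-S)@X,p[2]-85] for p,_ in D]);M=np.c_[2*A,np.ones(6)];q=np.linalg.lstsq(M,(A**2).sum(1),rcond=None)[0];print('centre',q[:2],'r',np.sqrt(q[2]+q[0]**2+q[1]**2))
E
```

```text
(np.float64(22.398424336590768), np.float64(45.859825125538556), np.float64(5.701278065057436), np.float64(-1.8089139992917587))
(np.float64(82.05435662308193), np.float64(44.851623516573), np.float64(6.862003785076884), np.float64(-7.206109200350261))
(np.float64(139.87678067039818), np.float64(44.20263455135559), np.float64(6.562903019540734), np.float64(-8.72367112035819))
(np.float64(202.2920175080141), np.float64(44.09559089390351), np.float64(8.026510089387667), np.float64(2.005188592172794))
(np.float64(263.0885905846247), np.float64(45.70591815631245), np.float64(7.931161115481106), np.float64(-1.4420510823599957))
(np.float64(321.38721952398396), np.float64(46.2002360227294), np.float64(7.3768100393576175), np.float64(3.7158902756152377))
centre [-0.467  1.038] r 45.1558190828931
```

Emit:
apply_moves([
  [0,0.34,-0.2,0,0,0,0],
  [0,0.38,-0.1,0,0,0,0],
  [0,0.39,0.01,0,0,0,0],
  [0,0.38,0.1,0,0,0,0],
])

```text
time: 9.25
tool_pos: [636.2, -120.0, 127.6]
tcp_rot: [-179.9, 0.0, 103.2]
ft_force: [-7.3, -4.0, 0.1]
finger_gap: 14.4
grip_force: 49.9
```

Emit:
apply_moves([
  [0,0.33,0.2,0,0,0,0],
  [0,0.28,0.28,0,0,0,0],
  [0,0.19,0.34,0,0,0,0],
  [0,0.1,0.38,0,0,0,0],
])

```text
time: 9.75
tool_pos: [662.7, -113.7, 91.8]
tcp_rot: [-179.9, 0.0, 103.2]
ft_force: [-9.6, -2.1, 4.3]
finger_gap: 14.5
grip_force: 50.5
```

Emit:
apply_moves([
  [0,0,0.39,0,0,0,0],
  [0,-0.11,0.38,0,0,0,0],
])

```text
time: 10.0
tool_pos: [660.0, -114.3, 69.2]
tcp_rot: [180.0, 0.0, 103.2]
ft_force: [-8.4, -1.1, 9.7]
finger_gap: 14.5
grip_force: 51.0
```

Emit:
apply_moves([
  [0,-0.2,0.34,0,0,0,0],
  [0,-0.28,0.27,0,0,0,0],
])

```text
time: 10.25
tool_pos: [647.7, -117.3, 51.9]
tcp_rot: [179.8, 0.1, 103.2]
ft_force: [1.5, 1.2, 8.1]
finger_gap: 14.4
grip_force: 50.7
```

Emit:
apply_moves([
  [0,-0.34,0.19,0,0,0,0],
  [0,-0.38,0.1,0,0,0,0],
])

```text
time: 10.5
tool_pos: [627.0, -122.3, 42.2]
tcp_rot: [179.7, 0.1, 103.2]
ft_force: [8.0, -0.7, -4.3]
finger_gap: 14.5
grip_force: 49.7
```

Emit:
apply_moves([
  [0,-0.39,0,0,0,0,0],
  [0,-0.38,-0.11,0,0,0,0],
])

```text
time: 10.75
tool_pos: [602.9, -127.9, 44.3]
tcp_rot: [179.9, 0.1, 103.2]
ft_force: [6.6, -3.5, -5.5]
finger_gap: 14.2
grip_force: 49.4
```

Emit:
apply_moves([
  [0,-0.33,-0.19,0,0,0,0],
  [0,-0.28,-0.28,0,0,0,0],
])

```text
time: 11.0
tool_pos: [584.4, -132.2, 58.2]
tcp_rot: [180.0, 0.0, 103.2]
ft_force: [5.5, -3.2, -6.2]
finger_gap: 14.2
grip_force: 49.4
```

Emit:
apply_moves([
  [0,-0.19,-0.34,0,0,0,0],
  [0,-0.1,-0.38,0,0,0,0],
])

```text
time: 11.25
tool_pos: [575.3, -134.3, 79.5]
tcp_rot: [-179.9, 0.0, 103.2]
ft_force: [3.9, -4.2, -6.8]
finger_gap: 14.0
grip_force: 49.3
```

Emit:
apply_moves([
  [0,0,-0.39,0,0,0,0],
  [0,0.11,-0.38,0,0,0,0],
])

```text
time: 11.5
tool_pos: [577.7, -133.8, 102.3]
tcp_rot: [-179.8, 0.0, 103.2]
ft_force: [-1.3, -5.6, -8.2]
finger_gap: 14.3
grip_force: 49.3
```

Emit:
apply_moves([
  [0,0.2,-0.34,0,0,0,0],
  [0,0.28,-0.27,0,0,0,0],
])

```text
time: 11.75
tool_pos: [591.2, -130.7, 120.9]
tcp_rot: [-179.7, 0.0, 103.2]
ft_force: [-7.3, -5.6, -2.4]
finger_gap: 14.5
grip_force: 50.0
```

Emit:
apply_moves([
  [0,0.34,-0.2,0,0,0,0],
  [0,0.38,-0.1,0,0,0,0],
])

```text
time: 12.0
tool_pos: [613.2, -125.5, 130.8]
tcp_rot: [-179.8, 0.0, 103.2]
ft_force: [-5.6, -3.9, 0.2]
finger_gap: 14.3
grip_force: 50.2
```

Emit:
apply_moves([
  [0,0.39,0.01,0,0,0,0],
  [0,0.38,0.1,0,0,0,0],
])

```text
time: 12.25
tool_pos: [636.0, -120.1, 127.6]
tcp_rot: [-179.9, 0.0, 103.2]
ft_force: [-7.7, -2.6, 1.6]
finger_gap: 14.5
grip_force: 50.4
```

Emit:
apply_moves([
  [0,0.33,0.2,0,0,0,0],
  [0,0.28,0.28,0,0,0,0],
])

```text
time: 12.5
tool_pos: [653.8, -115.9, 113.5]
tcp_rot: [-179.9, 0.0, 103.2]
ft_force: [-11.2, -2.8, 6.2]
finger_gap: 14.3
grip_force: 51.0
```

Emit:
apply_moves([
  [0,0.19,0.34,0,0,0,0],
  [0,0.1,0.38,0,0,0,0],
])

```text
time: 12.75
tool_pos: [662.6, -113.8, 92.6]
tcp_rot: [-179.9, 0.0, 103.2]
ft_force: [-13.7, -1.4, 13.4]
finger_gap: 14.5
grip_force: 51.7
```

Tangential force rose from about 7–8 N free to 11.9 N, then 14.9 N over the last two steps. At this same angle it was about 6 N one turn earlier, so the blank is firmly squeezed, well short of the crush force. I'll release and move to the lamp.

```bash
echo '[662.9,-113.4,90.5,180,0,103.211]' > cmd.json; python3 - <<'E'
from vise import *
plan([[662.9,-113.4,250,103.21],[500,325,250,182.7]])
E
```

```text
[[0,0,-0.89,0,0,0,1],[0,0,-0.88,0,0,0,1],[0,0,-0.89,0,0,0,1],[0,0,-0.88,0,0,0,1],[0,0,-0.89,0,0,0,1],[0,0,-0.89,0,0,0,1],[0.81,-0.1,0,0,0,-0.91,1],[0.82,-0.05,0,0,0,-0.92,1]]
[[0.82,0.02,0,0,0,-0.91,1],[0.82,0.08,0,0,0,-0.91,1],[0.81,0.14,0,0,0,-0.91,1],[0.8,0.19,0,0,0,-0.92,1],[0.78,0.25,0,0,0,-0.91,1],[0.76,0.31,0,0,0,-0.91,1],[0.73,0.37,0,0,0,-0.91,1],[0.71,0.41,0,0,0,-0.92,1]]
[[0.67,0.47,0,0,0,-0.91,1],[0.64,0.51,0,0,0,-0.91,1],[0.6,0.56,0,0,0,-0.92,1],[0.56,0.61,0,0,0,-0.91,1],[0.51,0.64,0,0,0,-0.91,1],[0.47,0.67,0,0,0,-0.91,1],[0.41,0.71,0,0,0,-0.92,1],[0.36,0.74,0,0,0,-0.91,1]]
[[0.31,0.76,0,0,0,-0.91,1]]
```

Emit:
apply_moves([
  [0,0,0,0,0,0,1],
  [0,0,0,0,0,0,1],
  [0,0,0,0,0,0,1],
  [0,0,0,0,0,0,1],
])

```text
time: 13.25
tool_pos: [663.2, -113.3, 91.0]
tcp_rot: [180.0, 0.0, 103.2]
ft_force: [0.6, -0.7, 1.2]
finger_gap: 84.5
grip_force: 0.0
```

Emit:
apply_moves([
  [0,0,-0.89,0,0,0,1],
  [0,0,-0.88,0,0,0,1],
  [0,0,-0.89,0,0,0,1],
  [0,0,-0.88,0,0,0,1],
  [0,0,-0.89,0,0,0,1],
  [0,0,-0.89,0,0,0,1],
  [0.81,-0.1,0,0,0,-0.91,1],
  [0.82,-0.05,0,0,0,-0.92,1],
])

```text
time: 14.25
tool_pos: [645.7, -67.1, 250.9]
tcp_rot: [179.9, 0.0, 111.7]
ft_force: [-0.3, 0.5, 0.7]
finger_gap: 85.5
grip_force: 0.0
```

```bash
python3 - <<'E'
from h import *
s=sense();im=snapshot('wrist');cv2.imwrite('pics/w3.png',im[:,:,::-1]);import json
json.dump([*s['tool_pos'],*s['tcp_rot']],open('w3.json','w'));print(s['tool_pos'],s['tcp_rot'],s['qd'])
E
```

```text
[645.731 -67.134 250.908] [179.933   0.031 111.697] [ 15.022 -14.19   17.741   0.026  -2.629 -19.089]
```

View pics/w3.png

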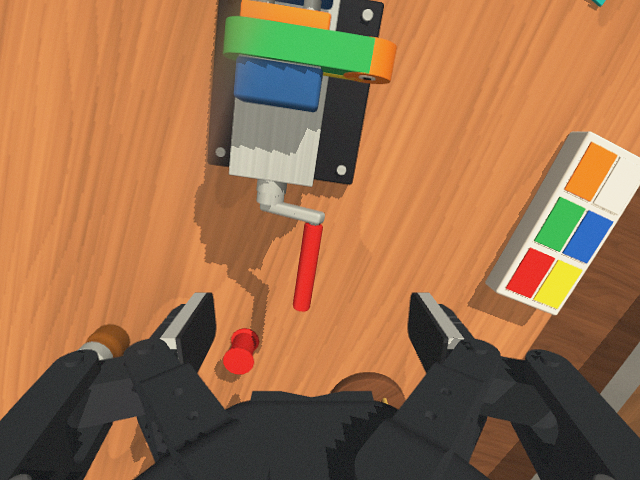

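Emit:
apply_moves([
  [0.82,0.02,0,0,0,-0.91,1],
  [0.82,0.08,0,0,0,-0.91,1],
  [0.81,0.14,0,0,0,-0.91,1],
  [0.8,0.19,0,0,0,-0.92,1],
  [0.78,0.25,0,0,0,-0.91,1],
  [0.76,0.31,0,0,0,-0.91,1],
  [0.73,0.37,0,0,0,-0.91,1],
  [0.71,0.41,0,0,0,-0.92,1],
])

```text
time: 15.3
tool_pos: [576.6, 118.7, 250.2]
tcp_rot: [180.0, 0.0, 145.3]
ft_force: [0.4, 0.1, 0.4]
finger_gap: 85.4
grip_force: 0.0
```

Emit:
apply_moves([
  [0.67,0.47,0,0,0,-0.91,1],
  [0.64,0.51,0,0,0,-0.91,1],
  [0.6,0.56,0,0,0,-0.92,1],
  [0.56,0.61,0,0,0,-0.91,1],
  [0.51,0.64,0,0,0,-0.91,1],
  [0.47,0.67,0,0,0,-0.91,1],
  [0.41,0.71,0,0,0,-0.92,1],
  [0.36,0.74,0,0,0,-0.91,1],
])

```text
time: 16.3
tool_pos: [507.8, 303.2, 250.2]
tcp_rot: [180.0, 0.0, 178.8]
ft_force: [0.3, 0.7, -0.2]
finger_gap: 85.5
grip_force: 0.0
```

Emit:
apply_moves([
  [0.31,0.76,0,0,0,-0.91,1],
  [0,0,0,0,0,0,1],
  [0,0,0,0,0,0,1],
])

```text
time: 16.68
tool_pos: [499.7, 324.8, 250.1]
tcp_rot: [-180.0, 0.0, -177.3]
ft_force: [0.9, 0.0, 0.1]
finger_gap: 85.9
grip_force: 0.0
```

```bash
python3 - <<'E'
from h import *
import json
s=sense();im=snapshot('wrist');cv2.imwrite('pics/w4.png',im[:,:,::-1])
json.dump([*s['tool_pos'],*s['tcp_rot']],open('w4.json','w'));print(s['tool_pos'],s['tcp_rot'])
m=mask(im,(0,0,150),(180,60,255));r=rect(big(m));print('body',r,cv2.boxPoints(r).tolist())
E
```

```text
[499.742 324.83  250.101] [-179.975    0.008 -177.306]
body ((299.19573974609375, 36.37367248535156), (100.33970642089844, 107.49830627441406), 17.35402488708496) [[235.27757263183594, 72.71174621582031], [267.3416748046875, -29.893230438232422], [363.1138916015625, 0.0355987548828125], [331.0498046875, 102.64057922363281]]
```

View pics/w4.png

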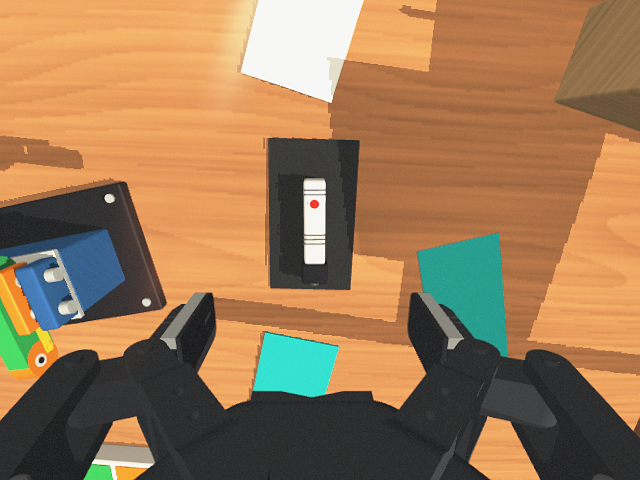

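w3 shows the blank pinched between the blue jaw and the orange face, with the handle freed at about (308,265). w4 shows the lamp body spanning (304–326, 178–264) with its head below to about y=284, on the pad with corners (269,138), (359,141), (351,290) and (271,288).

```bash
python3 - <<'E'
from vise import *
w=json.load(open('w4.json'));CW=cam('wrist',{'tool_pos':w[:3],'tcp_rot':w[3:]});CT,CS=cam('top'),cam('scene')
im=cv2.imread('pics/w4.png')[:,:,::-1].copy()
m=mask(im,(0,0,110),(180,90,255),(285,165,340,275));m=cv2.morphologyEx(m,cv2.MORPH_CLOSE,np.ones((7,7)));c=big(m);r=rect(c);print('body px',r)
bp=onz(CW,cv2.boxPoints(r),28);print(bp,bp.mean(0))
pd=onz(CW,[(269,138),(359,141),(351,290),(271,288)],4);print('pad',pd,pd.mean(0))
he=onz(CW,[(302.5,264),(327.5,264),(327,275),(303,275)],31);print('head',he)
# nose
T=snapshot('top');Sc=snapshot('scene');cv2.imwrite('pics/top1.png',T[:,:,::-1]);cv2.imwrite('pics/scene1.png',Sc[:,:,::-1])
w3=json.load(open('w3.json'));C3=cam('wrist',{'tool_pos':w3[:3],'tcp_rot':w3[3:]});I3=cv2.imread('pics/w3.png')[:,:,::-1].copy()
def hue(im,box,C,nm):
    m=mask(im,(5,150,110),(18,255,255),box);g=mask(im,(35,110,50),(80,255,255),box)
    c=big(m);a=proj(C,[np.r_[O,122],np.r_[O,122]+30*X]);d=(a[1]-a[0])/np.linalg.norm(a[1]-a[0]);n=np.array([-d[1],d[0]])
    t=c@d;e=c[t>t.max()-2.5].mean(0)+d*1.0;P=onz(C,e,122)[0]
    print(nm,'tip px',e,'P',P,'vise',(P[:2]-O)@X[:2],(P[:2]-O)@Y[:2],cv2.boundingRect(c.astype(np.float32)),'green',rect(big(g)))
hue(T,(300,165,350,200),CT,'top');hue(Sc,(262,255,290,285),CS,'scene');hue(I3,(364,20,410,95),C3,'w3')
E
```

```text
body px ((314.0, 220.5), (85.0, 22.0), 90.0)
[[468.685 313.919  28.   ]
 [467.599 337.017  28.   ]
 [562.857 342.563  28.   ]
 [564.033 317.682  28.   ]] [515.794 327.795  28.   ]
pad [[429.797 274.65    4.   ]
 [428.358 372.855   4.   ]
 [606.352 378.383   4.   ]
 [608.345 279.051   4.   ]] [518.213 326.235   4.   ]
head [[564.101 317.202  31.   ]
 [562.775 345.259  31.   ]
 [576.143 345.505  31.   ]
 [577.431 318.286  31.   ]]
top tip px [302.475 164.354] P [683.231  90.08  122.   ] vise 110.96601101809838 25.412133346941076 (300, 165, 50, 30) green ((319.2500305175781, 190.75001525878906), (19.21938133239746, 12.355317115783691), 78.69007110595703)
scene tip px [286.505 273.4  ] P [656.368  65.683 122.   ] vise 79.24163444403536 7.793900562639129 (283, 260, 7, 14) green ((285.5, 257.0), (4.0, 7.0), 90.0)
w3 tip px [409.821  87.491] P [672.016  58.867 122.   ] vise 92.9199759534602 -2.4152641919060827 (364, 20, 46, 75) green ((369.0, 54.5), (37.0, 10.0), 90.0)
```

```bash
python3 - <<'E'
import cv2,numpy as np
def cr(f,x,y,w=66,h=48,k=6): return cv2.resize(cv2.imread(f)[y:y+h,x:x+w],None,fx=k,fy=k,interpolation=cv2.INTER_NEAREST)
a=np.hstack([cr('pics/top1.png',290,160),cr('pics/scene1.png',250,235)])
b=np.hstack([cr('pics/w3.png',345,25,),cr('pics/w4.png',8,320,)])
cv2.imwrite('pics/c2.png',np.vstack([a,b]))
E
```

```text
(no output)
```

View pics/c2.png

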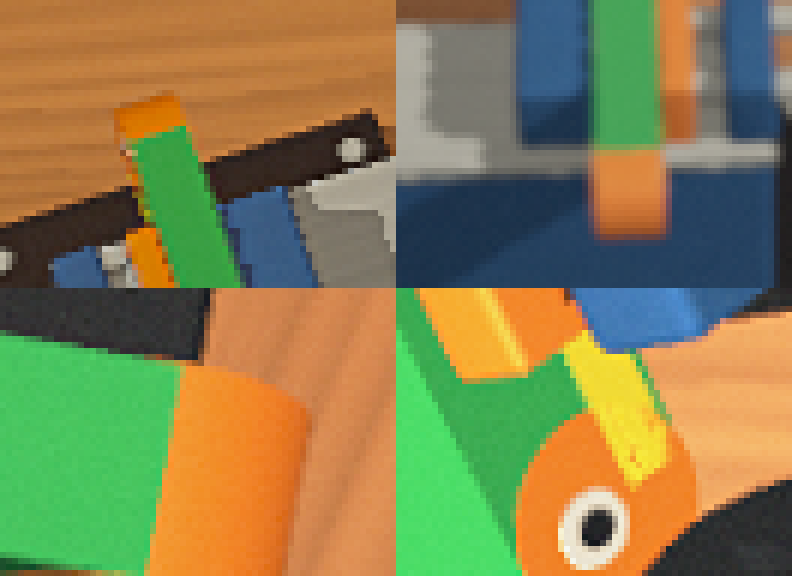

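The crops put the nose tip edge at px (314.5,176.4) in top, (288.8,274.8) in scene (the lower silhouette) and (395.3,58.7) in w3. The end is rounded in the x–z plane, as w4 shows.

```bash
python3 - <<'E'
from vise import *
CT,CS=cam('top'),cam('scene');w3=json.load(open('w3.json'));C3=cam('wrist',{'tool_pos':w3[:3],'tcp_rot':w3[3:]})
for n,C,p in(('top',CT,(314.5,176.4)),('scene',CS,(288.8,274.8)),('w3',C3,(395.3,58.7))):
    P=onz(C,p,122)[0];o,v=ray(C,p);v=v[0];tx=(v@X)/abs(v[2]);r=np.hypot(1,tx)
    xv=(P-np.r_[O,0])@X;yv=(P[:2]-O)@Y[:2];tip=xv-17*r+17;yw=O+X[:2]*tip+Y[:2]*yv
    print(n,'slope',tx,'tip xv',tip,'yv',yv,'world',yw)
# lure direction from w1-like green edges in w3/top
print(onz(CT,np.array([(178,125),(240,288)])/6+[290,160],139),onz(CT,np.array([(130,140),(178,288)])/6+[290,160],139))
W=(np.array([(180,365),(0,333)])-[0,288])/6+[345,25];print(onz(C3,W,139))
# plan lamp grasp
t=np.radians(2.8);g=np.array([528.,328.4])-15*np.array([np.cos(t),np.sin(t)]);print('grasp',g)
plan([[*g,60,182.8],[*g,14,182.8]])
E
```

```text
top slope 0.30878911555018757 tip xv 74.9689587039635 yv 8.61273238667683 world [652.021  65.504]
scene slope -0.8280907113991213 tip xv 78.01669124555268 yv 12.319140150764689 world [654.142  69.809]
w3 slope 0.19702022238755423 tip xv 78.19511889790195 yv 14.682904958084444 world [653.776  72.151]
[[636.187  55.943 139.   ]
 [573.218  39.084 139.   ]] [[631.94   73.85  139.   ]
 [575.065  61.327 139.   ]]
[[634.15   73.747 139.   ]
 [614.756  69.285 139.   ]]
grasp [513.018 327.667]
[[-0.06,0.01,0.91,0,0,0,1],[-0.07,0.01,0.9,0,0,-0.01,1],[-0.06,0.01,0.91,0,0,0,1],[-0.06,0.01,0.9,0,0,0,1],[-0.07,0.01,0.91,0,0,-0.01,1],[-0.06,0.01,0.9,0,0,0,1],[-0.06,0.01,0.91,0,0,0,1],[0,0,0.76,0,0,0,1]]
[[0,0,0.77,0,0,0,1]]
```

```bash
echo '[499.9,324.9,250,180,0,182.7]' > cmd.json; python3 - <<'E'
from vise import *
t=np.radians(2.8);g=np.array([528.,328.4])-10*np.array([np.cos(t),np.sin(t)]);print('grasp',g)
plan([[*g,70,182.8],[*g,21,182.8]])
E
```

```text
grasp [518.012 327.912]
[[-0.09,0.01,0.86,0,0,0,1],[-0.08,0.01,0.85,0,0,-0.01,1],[-0.09,0.01,0.86,0,0,0,1],[-0.09,0.01,0.86,0,0,0,1],[-0.08,0.01,0.86,0,0,-0.01,1],[-0.09,0.01,0.85,0,0,0,1],[-0.09,0.01,0.86,0,0,0,1],[0,0,0.82,0,0,0,1]]
[[0,0,0.81,0,0,0,1]]
```

Emit:
apply_moves([
  [-0.09,0.01,0.86,0,0,0,1],
  [-0.08,0.01,0.85,0,0,-0.01,1],
  [-0.09,0.01,0.86,0,0,0,1],
  [-0.09,0.01,0.86,0,0,0,1],
  [-0.08,0.01,0.86,0,0,-0.01,1],
  [-0.09,0.01,0.85,0,0,0,1],
  [-0.09,0.01,0.86,0,0,0,1],
  [0,0,0.82,0,0,0,1],
], grip_force=40)

```text
time: 17.82
tool_pos: [518.6, 327.2, 44.7]
tcp_rot: [-180.0, 0.0, -177.3]
ft_force: [-0.4, 0.8, -1.2]
finger_gap: 85.6
grip_force: 0.0
```

Emit:
apply_moves([
  [0,0,0.81,0,0,0,1],
  [0,0,0,0,0,0,0.5],
  [0,0,0,0,0,0,0.3],
  [0,0,0,0,0,0,0.1],
  [0,0,0,0,0,0,0.1],
  [0,0,0,0,0,0,0],
  [0,0,0,0,0,0,0],
], grip_force=40)

```text
time: 18.7
tool_pos: [519.2, 328.5, 22.9]
tcp_rot: [179.9, 0.1, -177.2]
ft_force: [-0.6, -1.1, 6.4]
finger_gap: 23.3
grip_force: 41.4
```

```bash
python3 - <<'E'
from vise import *
s=sense();print(load(),s['tool_pos'],s['tcp_rot'],s['ft_force'],s['finger_gap'],s['joint_pos'])
N=np.array([653.7,70.]);T=N+120*X[:2];F=N+170*X[:2];c=load();print(T,F)
plan([[*c[:2],150,c[5]]],claw=0)
print();plan([[650,290,190,110],[*F,190,13.2]],claw=0)
print();plan([[*F,127,13.2],[*T,127,13.2]],claw=0,vmax=20)
E
```

```text
[ 518.078  327.874   21.1   -180.       0.    -177.208] [519.198 328.536  22.909] [ 179.937    0.145 -177.214] [-0.625 -1.148  6.414] 23.265504561179547 [ 27.547  21.415  93.382  -0.004  65.046 -65.238]
[770.529  97.402] [819.208 108.82 ]
[[0,0,-0.86,0,0,0,0],[0,0,-0.86,0,0,0,0],[0,0,-0.86,0,0,0,0],[0,0,-0.86,0,0,0,0],[0,0,-0.86,0,0,0,0]]

[[-0.25,-0.09,-0.08,0,0,0.93,0],[-0.26,-0.06,-0.08,0,0,0.94,0],[-0.27,-0.05,-0.07,0,0,0.93,0],[-0.27,-0.03,-0.08,0,0,0.94,0],[-0.27,-0.01,-0.08,0,0,0.93,0],[-0.27,0.01,-0.08,0,0,0.93,0],[-0.26,0.04,-0.08,0,0,0.94,0],[-0.27,0.05,-0.08,0,0,0.93,0]]
[[-0.26,0.07,-0.07,0,0,0.94,0],[-0.25,0.09,-0.08,0,0,0.93,0],[-0.25,0.11,-0.08,0,0,0.94,0],[-0.23,0.13,-0.08,0,0,0.93,0],[-0.23,0.14,-0.08,0,0,0.93,0],[-0.21,0.16,-0.08,0,0,0.94,0],[-0.21,0.18,-0.07,0,0,0.93,0],[-0.19,0.19,-0.08,0,0,0.94,0]]
[[-0.17,0.21,-0.08,0,0,0.93,0],[-0.33,0.14,0,0,0,0.92,0],[-0.32,0.16,0,0,0,0.92,0],[-0.31,0.19,0,0,0,0.91,0],[-0.29,0.21,0,0,0,0.92,0],[-0.27,0.23,0,0,0,0.92,0],[-0.26,0.25,0,0,0,0.92,0],[-0.24,0.27,0,0,0,0.92,0]]
[[-0.22,0.28,0,0,0,0.92,0],[-0.2,0.3,0,0,0,0.91,0],[-0.17,0.32,0,0,0,0.92,0],[-0.15,0.32,0,0,0,0.92,0],[-0.13,0.34,0,0,0,0.92,0],[-0.1,0.35,0,0,0,0.92,0],[-0.08,0.35,0,0,0,0.92,0],[-0.05,0.35,0,0,0,0.91,0]]
[[-0.02,0.36,0,0,0,0.92,0],[0,0.36,0,0,0,0.92,0],[0.03,0.36,0,0,0,0.92,0],[0.05,0.35,0,0,0,0.92,0],[0.09,0.35,0,0,0,0.91,0],[0.1,0.35,0,0,0,0.92,0],[0.13,0.33,0,0,0,0.92,0],[0.16,0.32,0,0,0,0.92,0]]

[[0,0,0.52,0,0,0,0],[0,0,0.53,0,0,0,0],[0,0,0.53,0,0,0,0],[0,0,0.52,0,0,0,0],[-0.56,0,0,0,0,0,0],[-0.55,0,0,0,0,0,0],[-0.56,0,0,0,0,0,0]]
```

Emit:
apply_moves([
  [0,0,-0.86,0,0,0,0],
  [0,0,-0.86,0,0,0,0],
  [0,0,-0.86,0,0,0,0],
  [0,0,-0.86,0,0,0,0],
  [0,0,-0.86,0,0,0,0],
])

```text
time: 19.32
tool_pos: [517.7, 327.8, 150.9]
tcp_rot: [-180.0, -0.0, -177.2]
ft_force: [1.2, -0.1, -1.4]
finger_gap: 23.2
grip_force: 40.4
```

```bash
echo '[518.078,327.874,150.1,180,0,-177.208]' > cmd.json; python3 - <<'E'
from vise import *
N=np.array([653.7,70.]);F=N+150*X[:2];print(F)
plan([[640,280,190,110],[*F,190,13.2]],claw=0)
E
```

```text
[799.737 104.253]
[[-0.23,-0.11,-0.08,0,0,0.93,0],[-0.25,-0.08,-0.08,0,0,0.94,0],[-0.24,-0.07,-0.07,0,0,0.93,0],[-0.25,-0.05,-0.08,0,0,0.94,0],[-0.26,-0.03,-0.08,0,0,0.93,0],[-0.26,-0.02,-0.08,0,0,0.93,0],[-0.25,0.01,-0.08,0,0,0.94,0],[-0.26,0.03,-0.08,0,0,0.93,0]]
[[-0.25,0.04,-0.07,0,0,0.94,0],[-0.25,0.06,-0.08,0,0,0.93,0],[-0.24,0.09,-0.08,0,0,0.94,0],[-0.24,0.1,-0.08,0,0,0.93,0],[-0.23,0.11,-0.08,0,0,0.93,0],[-0.22,0.14,-0.08,0,0,0.94,0],[-0.21,0.15,-0.07,0,0,0.93,0],[-0.19,0.16,-0.08,0,0,0.94,0]]
[[-0.19,0.18,-0.08,0,0,0.93,0],[-0.32,0.13,0,0,0,0.92,0],[-0.31,0.15,0,0,0,0.92,0],[-0.29,0.18,0,0,0,0.91,0],[-0.28,0.2,0,0,0,0.92,0],[-0.27,0.21,0,0,0,0.92,0],[-0.25,0.24,0,0,0,0.92,0],[-0.23,0.25,0,0,0,0.92,0]]
[[-0.22,0.27,0,0,0,0.92,0],[-0.19,0.29,0,0,0,0.91,0],[-0.17,0.3,0,0,0,0.92,0],[-0.15,0.31,0,0,0,0.92,0],[-0.13,0.32,0,0,0,0.92,0],[-0.1,0.33,0,0,0,0.92,0],[-0.08,0.33,0,0,0,0.92,0],[-0.05,0.34,0,0,0,0.91,0]]
[[-0.03,0.34,0,0,0,0.92,0],[0,0.35,0,0,0,0.92,0],[0.03,0.34,0,0,0,0.92,0],[0.04,0.34,0,0,0,0.92,0],[0.08,0.34,0,0,0,0.91,0],[0.09,0.33,0,0,0,0.92,0],[0.13,0.32,0,0,0,0.92,0],[0.14,0.31,0,0,0,0.92,0]]
```

Emit:
apply_moves([
  [-0.23,-0.11,-0.08,0,0,0.93,0],
  [-0.25,-0.08,-0.08,0,0,0.94,0],
  [-0.24,-0.07,-0.07,0,0,0.93,0],
  [-0.25,-0.05,-0.08,0,0,0.94,0],
  [-0.26,-0.03,-0.08,0,0,0.93,0],
  [-0.26,-0.02,-0.08,0,0,0.93,0],
  [-0.25,0.01,-0.08,0,0,0.94,0],
  [-0.26,0.03,-0.08,0,0,0.93,0],
])

```text
time: 20.32
tool_pos: [575.4, 305.3, 168.9]
tcp_rot: [-180.0, -0.0, 148.4]
ft_force: [-0.6, 0.1, -1.4]
finger_gap: 23.5
grip_force: 40.4
```

Emit:
apply_moves([
  [-0.25,0.04,-0.07,0,0,0.94,0],
  [-0.25,0.06,-0.08,0,0,0.93,0],
  [-0.24,0.09,-0.08,0,0,0.94,0],
  [-0.24,0.1,-0.08,0,0,0.93,0],
  [-0.23,0.11,-0.08,0,0,0.93,0],
  [-0.22,0.14,-0.08,0,0,0.94,0],
  [-0.21,0.15,-0.07,0,0,0.93,0],
  [-0.19,0.16,-0.08,0,0,0.94,0],
])

```text
time: 21.32
tool_pos: [632.6, 282.8, 187.4]
tcp_rot: [-179.9, -0.0, 114.1]
ft_force: [1.1, -0.1, -2.1]
finger_gap: 23.6
grip_force: 40.4
```

Emit:
apply_moves([
  [-0.19,0.18,-0.08,0,0,0.93,0],
  [-0.32,0.13,0,0,0,0.92,0],
  [-0.31,0.15,0,0,0,0.92,0],
  [-0.29,0.18,0,0,0,0.91,0],
  [-0.28,0.2,0,0,0,0.92,0],
  [-0.27,0.21,0,0,0,0.92,0],
  [-0.25,0.24,0,0,0,0.92,0],
  [-0.23,0.25,0,0,0,0.92,0],
])

```text
time: 22.32
tool_pos: [688.4, 226.4, 189.8]
tcp_rot: [-180.0, 0.0, 80.4]
ft_force: [-0.8, -0.4, -2.1]
finger_gap: 22.9
grip_force: 40.4
```

Emit:
apply_moves([
  [-0.22,0.27,0,0,0,0.92,0],
  [-0.19,0.29,0,0,0,0.91,0],
  [-0.17,0.3,0,0,0,0.92,0],
  [-0.15,0.31,0,0,0,0.92,0],
  [-0.13,0.32,0,0,0,0.92,0],
  [-0.1,0.33,0,0,0,0.92,0],
  [-0.08,0.33,0,0,0,0.92,0],
  [-0.05,0.34,0,0,0,0.91,0],
])

```text
time: 23.32
tool_pos: [743.9, 165.1, 189.7]
tcp_rot: [-180.0, 0.0, 46.7]
ft_force: [0.5, 0.1, -1.4]
finger_gap: 23.2
grip_force: 40.4
```

Emit:
apply_moves([
  [-0.03,0.34,0,0,0,0.92,0],
  [0,0.35,0,0,0,0.92,0],
  [0.03,0.34,0,0,0,0.92,0],
  [0.04,0.34,0,0,0,0.92,0],
  [0.08,0.34,0,0,0,0.91,0],
  [0.09,0.33,0,0,0,0.92,0],
  [0.13,0.32,0,0,0,0.92,0],
  [0.14,0.31,0,0,0,0.92,0],
])

```text
time: 24.32
tool_pos: [799.5, 104.1, 189.6]
tcp_rot: [-180.0, 0.1, 13.1]
ft_force: [-0.2, -0.7, -1.0]
finger_gap: 22.9
grip_force: 40.4
```

Emit:
apply_moves([
  [0,0,0.5,0,0,0,0],
  [0,0,0.5,0,0,0,0],
  [0,0,0.5,0,0,0,0],
  [0,0,0.5,0,0,0,0],
  [0,0,0.1,0,0,0,0],
  [0,0,0,0,0,0,0],
])

```text
time: 25.08
tool_pos: [799.6, 104.4, 126.9]
tcp_rot: [-180.0, 0.0, 13.2]
ft_force: [0.0, -1.0, -1.6]
finger_gap: 22.7
grip_force: 40.4
```

```bash
python3 - <<'E'
from vise import *
s=sense();im=snapshot('wrist');T=snapshot('top');Sc=snapshot('scene')
print(load(),s['tool_pos'],s['tcp_rot'],s['time'],s['finger_gap'],s['ft_force'])
for n,i in(('w5',im),('top2',T),('scene2',Sc)): cv2.imwrite(f'pics/{n}.png',i[:,:,::-1])
def cr(i,x,y,w,h,k): return cv2.resize(i[y:y+h,x:x+w],None,fx=k,fy=k,interpolation=cv2.INTER_CUBIC)
CT=cam('top');p=proj(CT,[s['tool_pos']])[0].astype(int);print(p)
a=np.hstack([cr(T,275,100,100,100,4),cr(Sc,230,225,100,100,4)]);b=cv2.resize(im,(266,200));b=np.pad(b,((0,0),(0,534),(0,0)))
cv2.imwrite('pics/c3.png',np.vstack([a,b])[:,:,::-1])
E
```

```text
[ 799.695  104.339  190.    -180.       0.      13.196] [799.566 104.439 126.931] [-179.999    0.014   13.201] 25.075 22.7479703151482 [ 0.032 -1.034 -1.636]
[292 116]
```

View pics/c3.png

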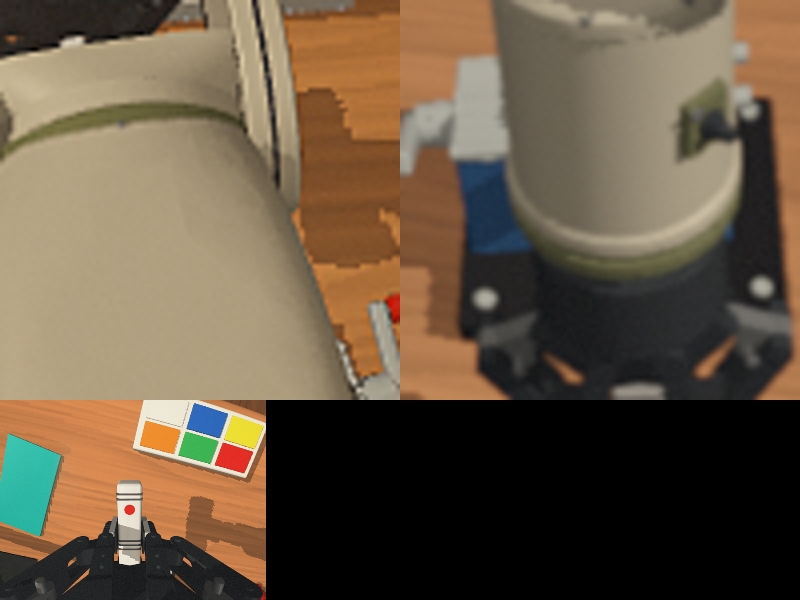

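The top and scene views are blocked by the arm. The wrist view shows the lamp upright and centred in the fingers, pointing away along −tool x. I'll measure its in-hand pose from that picture.

```bash
python3 - <<'E'
from vise import *
im=cv2.imread('pics/w5.png')[:,:,::-1].copy();f=480/200.
P0=[799.566,104.439,126.931];C=cam('wrist',{'tool_pos':P0,'tcp_rot':[180,0,13.2]})
m=mask(im,(0,0,150),(180,70,255),(265,180,360,345));m=cv2.morphologyEx(m,cv2.MORPH_CLOSE,np.ones((9,9)))
for row in (215,240,265,280,290,320): 
    x=np.where(m[row])[0]; 
    if len(x):
        q=onz(C,[(x.min()-.5,row),(x.max()+.5,row)],P0[2]+5);q=(q-P0)[:,:2];print(row,x.min(),x.max(),'tool x',q@X[:2],'y',q@Y[:2])
ys=np.where(m[:,310])[0];print('tail rows',ys.min(),(onz(C,[(310,ys.min())],P0[2]+5)-P0)[0]@X,(onz(C,[(310,195)],P0[2]+5)-P0)[0]@X)
E
```

```text
215 281 340 tool x [46.004 45.988] y [ 11.41  -11.437]
240 282 339 tool x [36.048 36.03 ] y [ 11.288 -11.29 ]
265 283 338 tool x [25.631 25.612] y [ 11.166 -11.143]
280 283 338 tool x [19.139 19.118] y [ 11.336 -11.296]
290 283 338 tool x [14.703 14.681] y [ 11.453 -11.403]
320 270 354 tool x [0.825 0.782] y [ 17.302 -18.485]
tail rows 199 52.142257495279765 53.654226340753034
```

```bash
python3 - <<'E'
from vise import *
w3=json.load(open('w3.json'));C3=cam('wrist',{'tool_pos':w3[:3],'tcp_rot':w3[3:]});CT,CS=cam('top'),cam('scene')
def v(P): P=np.atleast_2d(P);return np.c_[(P[:,:2]-O)@X[:2],(P[:,:2]-O)@Y[:2]]
print('w3 screws (65,75),(65,-75),(-65,-75)',v(onz(C3,[(367.5,15),(341,170),(220.5,152.5)],20)))
print('top screws (-65,75)(65,75)(65,-75)(-65,-75)',v(onz(CT,np.array([(79,222),(37,96),(183,50),(228,175)])/2.5+[275,165],20)))
print('scene (65,-75),(65,75)',v(onz(CS,np.array([(565,199),(739,192)])/2.5+[25,220],20)))
# top faces of blank at xv~55: edges, z=139
print('w3 green edges',v(onz(C3,np.array([(180,365-288),(150,575-288)])/6+[345,25],139)))
print('top green edges',v(onz(CT,np.array([(187,125),(133,143)])/6+[290,160],139)))
print('scene green edges',v(onz(CS,np.array([(592-396,100),(661-396,100)])/6+[250,235],139)))
E
```

```text
w3 screws (65,75),(65,-75),(-65,-75) [[ 64.842  77.01 ]
 [ 64.595 -72.833]
 [-64.674 -73.339]]
top screws (-65,75)(65,75)(65,-75)(-65,-75) [[-68.351  74.242]
 [ 60.916  74.892]
 [ 61.347 -73.747]
 [-69.068 -74.39 ]]
scene (65,-75),(65,75) [[ 63.972 -73.106]
 [ 64.262  77.984]]
w3 green edges [[59.865 23.722]
 [60.63   2.28 ]]
top green edges [[56.36  -0.2  ]
 [55.903 20.638]]
scene green edges [[35.684  1.111]
 [36.858 24.458]]
```

Emit:
apply_moves([
  [-0.3,0.03,-0.07,0,0,0,0],
  [-0.35,0,0,0,0,0,0],
  [-0.3,0,0,0,0,0,0],
  [0,0,0,0,0,0,0],
  [0,0,0,0,0,0,0],
  [0,0,0,0,0,0,0],
  [0,0,0,0,0,0,0],
  [0,0,0,0,0,0,0],
])

```text
time: 26.22
tool_pos: [772.1, 97.0, 129.0]
tcp_rot: [-180.0, 0.0, 13.2]
ft_force: [-0.7, -0.7, -1.1]
finger_gap: 23.3
grip_force: 40.4
```

Emit:
apply_moves([
  [0,0,0,0,0,0,0],
  [0,0,0,0,0,0,0],
  [0,0,0,0,0,0,0],
  [0,0,0,0,0,0,0],
  [0,0,0,0,0,0,0],
  [0,0,0,0,0,0,0],
  [0,0,0,0,0,0,0],
  [0,0,0,0,0,0,0],
])

```text
time: 27.22
tool_pos: [772.1, 97.0, 129.2]
tcp_rot: [-180.0, -0.0, 13.2]
ft_force: [-0.2, 0.8, -1.0]
finger_gap: 22.9
grip_force: 40.4
```

Emit:
apply_moves([
  [0,0,0,0,0,0,0],
  [0,0,0,0,0,0,0],
  [0,0,0,0,0,0,0],
  [0,0,0,0,0,0,0],
  [0,0,0,0,0,0,0],
  [0,0,0,0,0,0,0],
  [0,0,0,0,0,0,0],
  [0,0,0,0,0,0,0],
])

```text
time: 28.22
tool_pos: [772.1, 97.0, 129.2]
tcp_rot: [180.0, 0.0, 13.2]
ft_force: [0.7, -0.1, -1.0]
finger_gap: 23.0
grip_force: 40.4
```

```bash
python3 - <<'E'
from vise import *
s=sense();print(s['tool_pos'],s['tcp_rot'],s['time'],s['ft_force'])
p=s['tool_pos'];json.dump([*p,180,0,13.2],open('cmd.json','w'))
F=p[:2]+35*X[:2];plan([[*F,p[2],13.2],[*F,190,13.2],[640,280,190,110],[519.2,328.3,150,182.8]],claw=0)
print();plan([[519.2,328.3,40,182.8],[519.2,328.3,24,182.8]],claw=0)
E
```

```text
[772.072  96.991 129.162] [180.      0.004  13.19 ] 28.225 [ 0.651 -0.121 -1.034]
[[0.58,0,0,0,0,0,0],[0.59,0,0,0,0,0,0],[0,0,-0.68,0,0,0,0],[0,0,-0.67,0,0,0,0],[0,0,-0.68,0,0,0,0],[-0.18,-0.3,0,0,0,-0.92,0],[-0.15,-0.32,0,0,0,-0.92,0],[-0.13,-0.32,0,0,0,-0.91,0]]
[[-0.11,-0.33,0,0,0,-0.92,0],[-0.08,-0.34,0,0,0,-0.92,0],[-0.06,-0.35,0,0,0,-0.92,0],[-0.03,-0.35,0,0,0,-0.92,0],[0,-0.35,0,0,0,-0.92,0],[0.02,-0.35,0,0,0,-0.91,0],[0.04,-0.34,0,0,0,-0.92,0],[0.08,-0.34,0,0,0,-0.92,0]]
[[0.09,-0.34,0,0,0,-0.92,0],[0.12,-0.33,0,0,0,-0.92,0],[0.15,-0.32,0,0,0,-0.91,0],[0.16,-0.31,0,0,0,-0.92,0],[0.19,-0.29,0,0,0,-0.92,0],[0.21,-0.28,0,0,0,-0.92,0],[0.23,-0.26,0,0,0,-0.92,0],[0.25,-0.25,0,0,0,-0.92,0]]
[[0.27,-0.22,0,0,0,-0.91,0],[0.28,-0.21,0,0,0,-0.92,0],[0.3,-0.18,0,0,0,-0.92,0],[0.31,-0.17,0,0,0,-0.92,0],[0.17,-0.19,0.08,0,0,-0.93,0],[0.18,-0.18,0.08,0,0,-0.94,0],[0.2,-0.16,0.08,0,0,-0.93,0],[0.21,-0.15,0.07,0,0,-0.94,0]]
[[0.22,-0.13,0.08,0,0,-0.93,0],[0.22,-0.11,0.08,0,0,-0.94,0],[0.24,-0.1,0.08,0,0,-0.93,0],[0.24,-0.08,0.08,0,0,-0.93,0],[0.25,-0.06,0.08,0,0,-0.94,0],[0.25,-0.04,0.08,0,0,-0.93,0],[0.25,-0.03,0.07,0,0,-0.94,0],[0.26,0,0.08,0,0,-0.93,0]]
[[0.25,0.01,0.08,0,0,-0.93,0],[0.26,0.03,0.08,0,0,-0.94,0],[0.25,0.06,0.08,0,0,-0.93,0],[0.24,0.07,0.08,0,0,-0.94,0],[0.24,0.09,0.08,0,0,-0.93,0]]

[[0,0,0.92,0,0,0,0],[0,0,0.91,0,0,0,0],[0,0,0.92,0,0,0,0],[0,0,0.91,0,0,0,0],[0,0,0.54,0,0,0,0]]
```

Emit:
apply_moves([
  [0.58,0,0,0,0,0,0],
  [0.59,0,0,0,0,0,0],
  [0,0,-0.68,0,0,0,0],
  [0,0,-0.67,0,0,0,0],
  [0,0,-0.68,0,0,0,0],
  [-0.18,-0.3,0,0,0,-0.92,0],
  [-0.15,-0.32,0,0,0,-0.92,0],
  [-0.13,-0.32,0,0,0,-0.91,0],
])

```text
time: 29.22
tool_pos: [784.7, 128.0, 192.6]
tcp_rot: [180.0, -0.1, 25.9]
ft_force: [-0.4, 0.6, -2.3]
finger_gap: 23.2
grip_force: 40.4
```

Emit:
apply_moves([
  [-0.11,-0.33,0,0,0,-0.92,0],
  [-0.08,-0.34,0,0,0,-0.92,0],
  [-0.06,-0.35,0,0,0,-0.92,0],
  [-0.03,-0.35,0,0,0,-0.92,0],
  [0,-0.35,0,0,0,-0.92,0],
  [0.02,-0.35,0,0,0,-0.91,0],
  [0.04,-0.34,0,0,0,-0.92,0],
  [0.08,-0.34,0,0,0,-0.92,0],
])

```text
time: 30.22
tool_pos: [727.0, 188.9, 192.6]
tcp_rot: [179.9, -0.1, 59.6]
ft_force: [0.2, -0.3, -1.7]
finger_gap: 23.5
grip_force: 40.4
```

Emit:
apply_moves([
  [0.09,-0.34,0,0,0,-0.92,0],
  [0.12,-0.33,0,0,0,-0.92,0],
  [0.15,-0.32,0,0,0,-0.91,0],
  [0.16,-0.31,0,0,0,-0.92,0],
  [0.19,-0.29,0,0,0,-0.92,0],
  [0.21,-0.28,0,0,0,-0.92,0],
  [0.23,-0.26,0,0,0,-0.92,0],
  [0.25,-0.25,0,0,0,-0.92,0],
])

```text
time: 31.22
tool_pos: [668.9, 249.7, 192.5]
tcp_rot: [179.9, -0.0, 93.3]
ft_force: [0.6, -0.1, -2.0]
finger_gap: 23.1
grip_force: 40.4
```

Emit:
apply_moves([
  [0.27,-0.22,0,0,0,-0.91,0],
  [0.28,-0.21,0,0,0,-0.92,0],
  [0.3,-0.18,0,0,0,-0.92,0],
  [0.31,-0.17,0,0,0,-0.92,0],
  [0.17,-0.19,0.08,0,0,-0.93,0],
  [0.18,-0.18,0.08,0,0,-0.94,0],
  [0.2,-0.16,0.08,0,0,-0.93,0],
  [0.21,-0.15,0.07,0,0,-0.94,0],
])

```text
time: 32.22
tool_pos: [611.6, 291.6, 183.0]
tcp_rot: [179.9, 0.0, 127.3]
ft_force: [0.3, -0.2, -0.6]
finger_gap: 23.1
grip_force: 40.4
```

Emit:
apply_moves([
  [0.22,-0.13,0.08,0,0,-0.93,0],
  [0.22,-0.11,0.08,0,0,-0.94,0],
  [0.24,-0.1,0.08,0,0,-0.93,0],
  [0.24,-0.08,0.08,0,0,-0.93,0],
  [0.25,-0.06,0.08,0,0,-0.94,0],
  [0.25,-0.04,0.08,0,0,-0.93,0],
  [0.25,-0.03,0.07,0,0,-0.94,0],
  [0.26,0,0.08,0,0,-0.93,0],
])

```text
time: 33.22
tool_pos: [555.0, 314.4, 164.2]
tcp_rot: [179.9, 0.1, 161.5]
ft_force: [0.3, -0.4, -1.7]
finger_gap: 23.1
grip_force: 40.4
```

Emit:
apply_moves([
  [0.25,0.01,0.08,0,0,-0.93,0],
  [0.26,0.03,0.08,0,0,-0.94,0],
  [0.25,0.06,0.08,0,0,-0.93,0],
  [0.24,0.07,0.08,0,0,-0.94,0],
  [0.24,0.09,0.08,0,0,-0.93,0],
  [0,0,0,0,0,0,0],
])

```text
time: 33.98
tool_pos: [519.3, 328.8, 151.6]
tcp_rot: [180.0, 0.1, -177.2]
ft_force: [0.4, 0.4, -0.9]
finger_gap: 22.9
grip_force: 40.4
```

Now at z=151.6. I need to go down 128.7 mm to 22.9, with the last part slow.

Emit:
apply_moves([
  [0,0,0.9,0,0,0,0],
  [0,0,0.9,0,0,0,0],
  [0,0,0.9,0,0,0,0],
  [0,0,0.9,0,0,0,0],
  [0,0,0.5,0,0,0,0],
  [0,0,0.1,0,0,0,0],
  [0,0,0,0,0,0,0],
])

```text
time: 34.85
tool_pos: [520.0, 328.8, 25.0]
tcp_rot: [180.0, 0.1, -177.2]
ft_force: [0.3, -0.1, -1.7]
finger_gap: 23.1
grip_force: 40.4
```

Emit:
apply_moves([
  [0,0,0.04,0,0,0,0],
  [0,0,0.03,0,0,0,0],
  [0,0,0,0,0,0,0],
])

```text
time: 35.22
tool_pos: [520.0, 328.9, 22.9]
tcp_rot: [180.0, 0.1, -177.2]
ft_force: [-0.8, -0.7, 5.0]
finger_gap: 23.1
grip_force: 41.2
```

Contact is felt (+6 N), so the lamp rests on the pad. I'll open and rise.

Emit:
apply_moves([
  [0,0,0,0,0,0,0.4],
  [0,0,0,0,0,0,0.8],
  [0,0,0,0,0,0,1],
  [0,0,0,0,0,0,1],
  [0,0,-0.5,0,0,0,1],
  [0,0,-0.9,0,0,0,1],
  [0,0,-0.9,0,0,0,1],
  [0,0,-0.9,0,0,0,1],
])

```text
time: 36.22
tool_pos: [519.6, 328.7, 120.0]
tcp_rot: [180.0, 0.1, -177.2]
ft_force: [-0.3, -0.3, -0.4]
finger_gap: 85.2
grip_force: 0.0
```

Emit:
apply_moves([
  [0,0,-0.9,0,0,0,1],
  [0,0,-0.9,0,0,0,1],
  [0,0,-0.9,0,0,0,1],
  [0,0,-0.9,0,0,0,1],
  [0,0,0,0,0,0,1],
  [0,0,0,0,0,0,1],
])

```text
time: 36.98
tool_pos: [519.1, 328.4, 225.7]
tcp_rot: [-180.0, -0.0, -177.2]
ft_force: [-0.3, -0.3, -0.7]
finger_gap: 85.5
grip_force: 0.0
```

```bash
python3 - <<'E'
from vise import *
s=sense();im=snapshot('wrist');T=snapshot('top');Sc=snapshot('scene');print(s['tool_pos'],s['time'],s['ft_force'])
def cr(i,x,y,w,h,k): return cv2.resize(i[y:y+h,x:x+w],None,fx=k,fy=k,interpolation=cv2.INTER_CUBIC)
a=np.hstack([cv2.resize(im,(400,300)),cr(Sc,130,190,200,150,2)]);b=np.hstack([cr(T,275,150,200,150,2),cr(Sc,350,200,200,150,2)])
cv2.imwrite('pics/c4.png',np.vstack([a,b])[:,:,::-1])
E
```

```text
[519.086 328.398 225.666] 36.975 [-0.255 -0.277 -0.667]
```

View pics/c4.png

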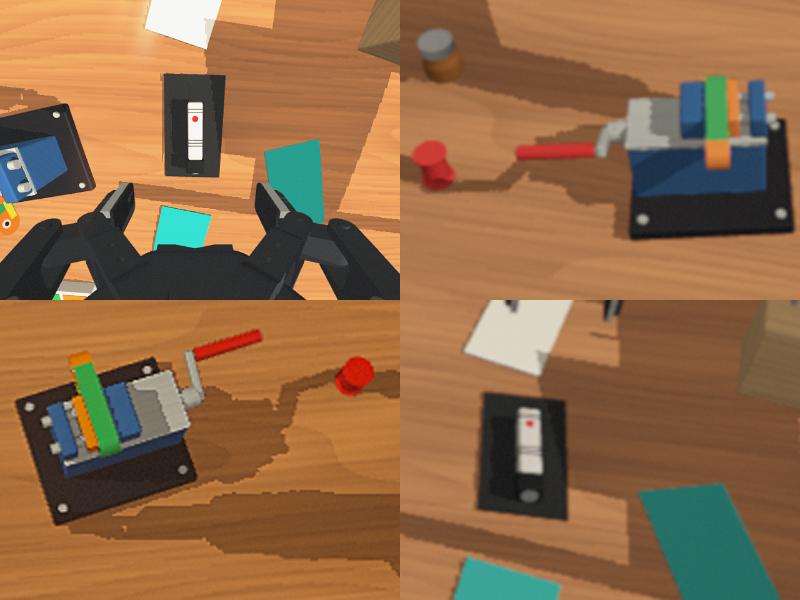

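The final view shows the blank clamped between the jaw and the orange face. The lamp is flat on the black pad, the spool and jar are standing where they were, and the gripper is open and clear.

```bash
python3 -c "
from bench import hand_in;print(hand_in())"
```

```text
the job is handed in; nothing more can be done
None
```

The job is handed in at about 37 s: blank clamped at about 15 N on the handle (just over the 10–14 N firm range, well under the 22 N crush), nose lit from about 5 cm for over 2 s, lamp back flat on the pad, jar and spool untouched; aim and distance come from measured positions, as the arm hid the nose from the cameras during the shine.

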